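# Clamp a fragile glass plate in a two-pin jig

## Robot

A 7-joint arm with a two-finger parallel gripper is mounted at the origin on the work surface. World frame = base frame: x ahead of the robot, y to its left, z up, the work surface at z = 0. Lengths are in m, angles in rad, forces in N, time in s.
With the tool pointing down it reaches from about 0.425 to 0.875 m from the base axis. Payload 4.7 kg.
Tool frame: the origin (TCP) lies midway between the tips of the shut fingers; the grasp point (between the pads) lies 19 mm behind it; z points along the fingers, y is the direction in which the jaws open and shut (so a half turn about z gives the same grasp; the last joint's range is limited). The gripper opens to 87 mm and grips with 3 to 60 N. Pads are 19 mm wide; open, the fingers measure 117 mm over their backs; the gripper's body (75 mm by 190 mm) begins 51 mm behind the grasp point.
Start: joints at [-1.235, 0.321, -0.07, 1.45, 0.023, 1.371, -0.057], TCP at [0.206, 0.617, 0.223] pointing down, gripper open.
Joint ranges: [-2.86, 2.86], [-0.3, 2.09], [-1.38, 1.24], [0.06, 2.45], [-1.56, 4.7], [0.09, 2.05], [-2.69, 2.69]. Speed limits (rad/s): [2.57, 2.57, 3.14, 3.14, 3.14, 3.14, 3.14].

## Interface

Orientations are given as a rotation vector (axis times angle).
In Python, from bench import * gives the robot as it stands.
- The arm moves only by the tool move_arm, never from a script. Its arguments are lists of equal length, an entry for each row: "jaw": the closure in counts, from 0 (fully open) to 255 (shut); "slide": the shift along the tool's x, y, z in cm, a list of three; "dr": the turn, a rotation vector about the tool's x, y, z in degrees, a list of three. A call has 1 to 5 rows; each row shifts and turns the commanded pose from where the row before left it, along the tool's axes as they then stand; what a row does not reach is not made up. A row lasts 1/10 s, in which the tool goes at most 50 mm and 8.59 degrees, less where a joint would pass 70% of its speed; a pose out of reach is approached as far as the arm can. A call with a gripper value outside its range is refused whole. The fingers move at their own pace and stop on an object; "force" is the grip in N (left out, the last holds). Time passes only in rows, so rows that do not move let the fingers close. It gives the time, the measured TCP pose, the force and the opening at its end, in the units of the state.
- get_state(): the state, without advancing time (a new reading comes with each control period).
- get_image(name): name is "scene" or "side" or "wrist"; returns (picture, depth): 400x640x3 uint8, red, green, blue; 400x640 float32, m along the optical axis (not along the pixel's ray), 0 where there is no reading.
- camera_params(name): a dict with "K" (3x3 intrinsics, pixels), "extrinsics" (4x4, takes a point from camera to world coordinates); the wrist camera has in their place "tool_from_camera" (4x4, takes a point from camera to tool coordinates, whose origin is the TCP and whose axes are the flange's). Camera axes: x right, y up, looking along -z (the intrinsics and any distortion apply to the point x, -y, -z); pixel columns grow to the right and rows downward; lengths in m; the calibration is good to about 2 mm. A picture is of the moment at which its call begins: read the wrist's pose just before it. camera_params takes no time and is no camera call.
- close_job(): hands the job in, once; it reports no verdict.
Trained networks look in the newest picture that a camera, given by its name, has taken for a name from the list of things; names that differ only in an ending like _2 or _b are one class to them, and where a whole thing is asked for, a point or a joint stands for the part that bears it (a point fixed in the world has none). Each returns a list of dicts, best first, with "score" (0 to 1); they miss things now and then, are a little off and sometimes report something else, mostly with a low value. They report only what shows in the picture. A call takes as long as a camera call. They do not tell look-alikes from the thing itself.
- regions_of(camera, query): "mask" (400x640 bool, what is visible of it) and "xy" ([column, row] in pixels, amid what is visible of it).
The state is a dict: "time": time; "joint_positions": joint angles; "qd": joint speeds; "joint_torque": joint torques, N m; "position": TCP position; "tool_rot": TCP orientation; "ft_force": force on the tool from outside, world axes, zero at the start; "torque": the same for the moment, N m; "grip_width": opening from 0.0 (shut) to 1.0 (fully open).
Only numpy, scipy, OpenCV 4.12 (cv2) and the standard library are available. Lean on these libraries where they do the work, as an engineer would, in place of code of your own. Each camera call takes 0.05 s, during which the arm holds its last target.

## Task

Thread the amber glass plate over the two pins of the jig so that it lies flat on the seat, then slide the red jaw up until its sprung cork pad presses lightly on the end of the glass and holds it (about 3 N), and let go. The glass is fragile: grip it lightly, do not drop or force it, and feel for the moment the pad meets it; leave the blue plate and everything else on the bench where they are.

Things in the scene. Friction and masses are not known exactly. Their poses are not given: they have to be found in the camera images.
- amber_mid (a point): Centre (half-way up) of the amber glass plate to be clamped: 100 (x) x 44 (y) x 8 mm, about 85 g, two 10 mm through holes at x = +-35 mm, either end or face alike. It starts flat on one of the tray's cork rests. Fragile: it chips if squeezed with more than 20 N a finger, pushed onto the seat or pins with more than 20 N, pressed by the cork pad with more than 8 N, or dropped.
- blue_mid (a point): Centre of a blue glass plate of the same size and axes on the other cork rest; to be left where it is.
- tray: Fixed plywood tray, 200 (x) x 125 (y) x 6 mm, origin at the centre of its underside, with two cork rests at x = -50 and +50 mm, each 22 (x) x 84 (y) mm, tops 26 mm above the table. The plates lie lengthwise on them, overhanging 11 mm on each long side, so fingers fit down beside them. Either plate may be on either rest.
- jig_seat (a point): Centre of the top of the jig's grey seat, 34 mm above the table; z up, x along the jig towards its sliding jaw. Seat 90 (x) x 22 (y) mm. Two upright steel pins stand on it at x = +-35 mm, y = 0: 7 mm diameter, 23 mm tall, the upper 7 mm tapered to a 3 mm tip. The plate goes over them either way round.
- jig: The fixed jig: aluminium base plate 12 mm thick, 90 mm wide (y), from x = -65 to +160 mm; origin on the table under the seat's centre, axes as jig_seat. Seat and pins stand at its -x end, the red jaw slides along x at its +x end.
- jaw_post (a point): Grip point on the axis of the black upright post (16 mm diameter) on the red jaw: 76 mm above the table, 14 mm below the post's top. The post stands out of the red block (30 mm along x, 50 mm across, top 48.5 mm above the table). Axes as jig_seat.
- jaw: Red jaw, origin under its centre, axes as the jig; slides in jig x from 125 (back) to 65 mm off the seat centre, starts at 107 to 125, stays where left, friction 4 N. Its front face (x = -15 mm) carries a round cork pad, 40 mm above the table, its face 14 to 30 mm ahead: unknown, so feel for it. The pad is sprung, 2 N per mm over 10 mm; let go, the jaw holds up to about 4 N of it.
- marver: Dark flat shaping plate 70 x 60 x 10 mm with a 90 mm wooden handle towards its -x, lying near the robot; bystander.
- tweezers: Steel tweezers 140 mm long, 12 mm high, lying down; bystander.
- jar: Green glass jar with a grey lid, 70 mm across, 100 mm high; bystander.
- paddle: Grey flat paddle 100 x 50 mm with a 100 mm orange handle, lying on the right of the table; bystander.
Things that resemble listed ones, but are neither listed nor needed, are in the scene too. There is more than one size of the part that bears amber_mid; the job needs the largest.

How it is judged:
On the way:
1. the amber plate is over both pins, flat on the seat, let go, and the jaw does not touch it yet (horizontal distance between amber_mid and jig_seat below 0.003 m and z of amber_mid in the frame of jig_seat between 0.002 and 0.006 m and angle between the x axis of amber_mid and the x axis of jig_seat, either way round below 0.08 rad and angle between amber_mid's own z axis and vertical below 0.04 rad and contact force between each of the fingers, jaw and amber below 0.1 N), for 0.2 s.
At the end, for the whole second after the job is handed in: The amber plate lies flat on the jig's seat with both pins through its holes (centre within 3 mm of the seat's centre, level), the cork pad presses on it with 1.5 to 6 N, and plate and jaw are at rest and released (horizontal distance between amber_mid and jig_seat below 0.003 m and z of amber_mid in the frame of jig_seat between 0.002 and 0.006 m and angle between the x axis of amber_mid and the x axis of jig_seat, either way round below 0.08 rad and angle between amber_mid's own z axis and vertical below 0.04 rad and contact force between jaw and amber between 1.5 and 6 N and linear speed of each of amber, jaw below 0.01 m/s); the robot touches nothing.
It fails at once if the fingers squeeze the amber plate with more than 20 N a side (contact force between the fingers and amber above 40 N).
It fails at once if the cork pad (or jaw) presses on the amber plate with more than 8 N (contact force between jaw and amber above 8 N).
It fails at once if the amber plate is pushed against the jig with more than 20 N (contact force between jig and amber above 20 N).
It fails at once if the amber plate is dropped: it falls freely faster than 0.28 m/s (about 4 mm) (contact force between the fingers and amber below 0.05 N and linear speed of amber above 0.28 m/s).
It fails at once if the blue plate is moved by more than 20 mm, or another loose thing on the bench by more than 40 mm (distance of blue_mid from where it was at the start of the episode above 0.02 m or distance of any of marver, tweezers, jar, paddle from where it was at the start of the episode above 0.04 m).
It also fails if it takes over 72 s, if anything falls off the work surface, if the arm or the gripper's body presses on something with over 40 N, if the wrist force passes 120 N, or if a joint passes its speed limit or range.

## Working session

There is one attempt and no reset: what is moved stays moved. The work goes in short steps, Python scripts to look and compute and a tool call to move; the robot and the scene stay as the last step left them, time stands still between calls to the robot, and variables do not carry over. Pictures are saved under pics/ and viewed, and the job is handed in when it is done.

Besides the shell and the picture viewer there is one more tool, called after ">>>" by a JSON object that holds its "api" and its "payload". move_arm: Moves the arm, as the interface text tells. Its arguments: {"type":"object","properties":{"jaw":{"type":"array","items":{"type":"number"}},"slide":{"type":"array","items":{"type":"array","items":{"type":"number"}}},"dr":{"type":"array","items":{"type":"array","items":{"type":"number"}}},"force":{"type":"number"}},"required":["jaw","slide","dr"]}

```bash
ls; mkdir -p pics; cat > h.py <<'E'
from bench import *
import numpy as np, cv2
from scipy.spatial.transform import Rotation as R
def snap(name,fn):
    s=get_state(); im,d=get_image(name)
    cv2.imwrite('pics/'+fn,im[:,:,::-1]); np.savez('pics/'+fn+'.npz',im=im,d=d,p=s['position'],r=s['tool_rot'])
    return im,d,s
def ext(name,s):
    c=camera_params(name); K=np.array(c['K'])
    if name=='wrist':
        T=np.eye(4);T[:3,:3]=R.from_rotvec(s['tool_rot']).as_matrix();T[:3,3]=s['position']
        return K,T@np.array(c['tool_from_camera']),c
    return K,np.array(c['extrinsics']),c
def px2w(name,s,u,v,d):
    K,E,c=ext(name,s)
    u=np.asarray(u,float);v=np.asarray(v,float)
    x=(u-K[0,2])/K[0,0]*d; y=(v-K[1,2])/K[1,1]*d
    return np.stack([x,-y,-d,np.ones_like(x)],-1)@E.T[:,:3]
def cloud(name,s,d):
    v,u=np.mgrid[:d.shape[0],:d.shape[1]]
    return px2w(name,s,u,v,d)
E
python3 - <<'E'
from h import *
for n in ['scene','side','wrist']:
    im,d,s=snap(n,n+'0.png'); c=camera_params(n); print(n,c)
    for q in ['amber_mid','blue_mid','jig','jaw','jaw_post','tray','jig_seat']:
        try:
            for r in regions_of(n,q)[:4]: print(q,round(r['score'],2),np.round(r['xy']),r['mask'].sum())
        except Exception as e: print(q,e)
print(get_state())
E
```

```text
pics
scene {'K': array([[437.63514491,   0.        , 317.92950311],
       [  0.        , 437.63514491, 201.10868037],
       [  0.        ,   0.        ,   1.        ]]), 'extrinsics': array([[-0.75837037, -0.38848722,  0.5234043 ,  1.17457815],
       [ 0.65178693, -0.46051399,  0.60257835,  0.72055857],
       [ 0.00694101,  0.79812565,  0.60245106,  0.80008898],
       [ 0.        ,  0.        ,  0.        ,  1.        ]])}
amber_mid 0.82 [406. 279.] 309
amber_mid 0.65 [399. 218.] 222
amber_mid 0.6 [356. 252.] 1514
amber_mid 0.56 [366. 234.] 526
blue_mid 0.85 [347. 258.] 575
blue_mid 0.57 [232. 164.] 374
jig 0.56 [298. 202.] 1479
jaw 0.58 [308. 200.] 311
jaw 0.32 [232. 165.] 364
jaw_post 0.62 [306. 199.] 353
tray 0.62 [353. 253.] 1581
jig_seat 0.87 [297. 200.] 1586
side {'K': array([[474.6718934 ,   0.        , 318.38438158],
       [  0.        , 474.6718934 , 207.02090907],
       [  0.        ,   0.        ,   1.        ]]), 'extrinsics': array([[ 0.82575667,  0.42056088, -0.37583836,  0.01210895],
       [-0.56396695,  0.62533728, -0.53934642, -0.73291229],
       [ 0.0081977
[... 870 characters left out ...]
      1.00000000e+00]])}
{'time': 1.2, 'joint_positions': array([-1.23488268,  0.32100524, -0.07013979,  1.4504745 ,  0.02256818,
        1.37080532, -0.05691702]), 'qd': array([-0.00105591,  0.00156343,  0.00093395,  0.0004322 , -0.00200554,
       -0.00087797, -0.00051465]), 'joint_torque': array([ 7.08840907e-04, -4.91115189e+01, -4.02660035e-01, -3.12761235e+01,
       -6.36506709e-02,  3.39311629e-02,  1.51816096e-05]), 'position': array([0.20558496, 0.61666178, 0.22259625]), 'tool_rot': array([5.03271960e-01, 3.10100511e+00, 1.45348303e-04]), 'ft_force': array([0.49353604, 0.19978425, 0.03154634]), 'torque': array([0.0127626 , 0.03604551, 0.00595861]), 'grip_width': 1.0008750869622292}
```

```bash
python3 - <<'E'
import cv2
for n,(x,y) in {'scene':(200,110),'side':(200,130)}.items():
    i=cv2.imread(f'pics/{n}0.png')[y:y+200,x:x+267]
    cv2.imwrite(f'pics/{n}0c.png',cv2.resize(i,None,fx=3,fy=3,interpolation=cv2.INTER_CUBIC))
E
```

```text
(no output)
```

View pics/scene0.png

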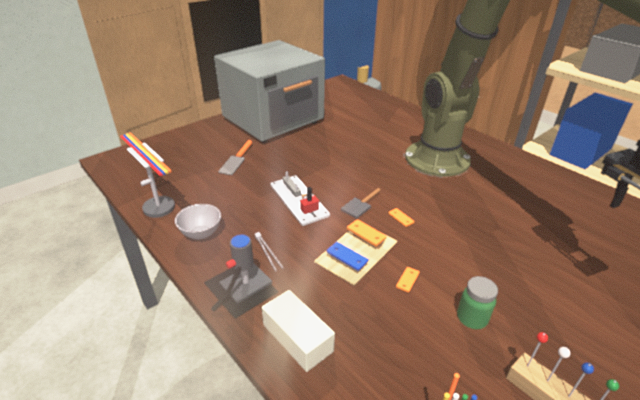

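View pics/side0.png

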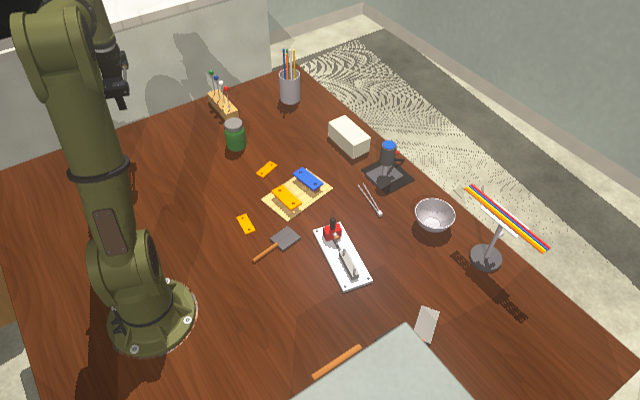

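View pics/scene0c.png

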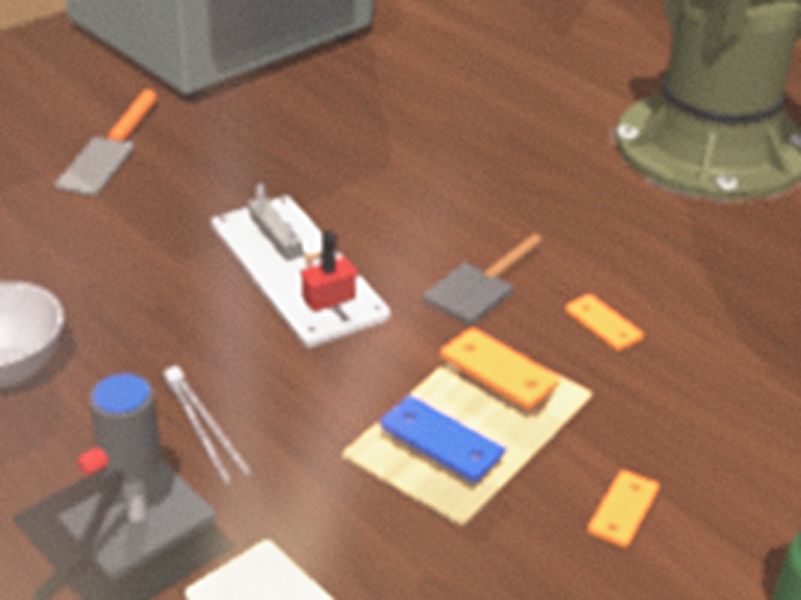

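View pics/side0c.png

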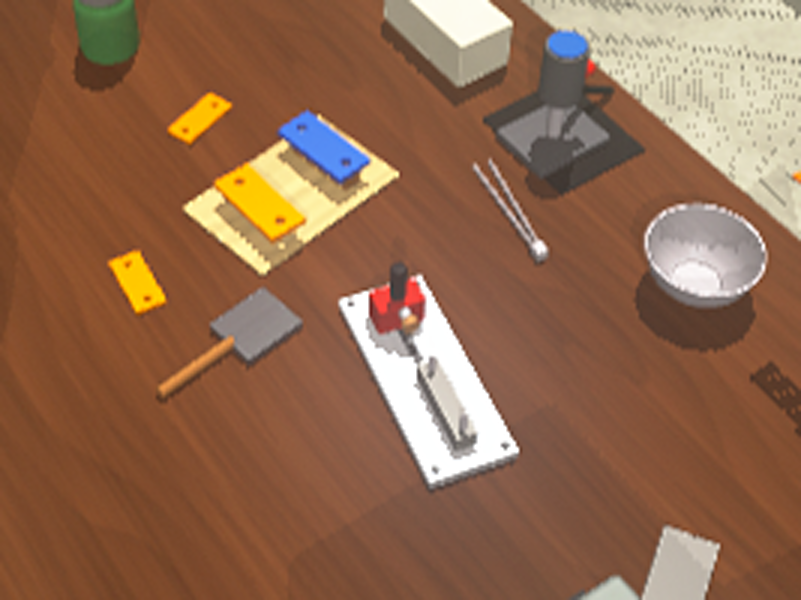

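View pics/wrist0.png

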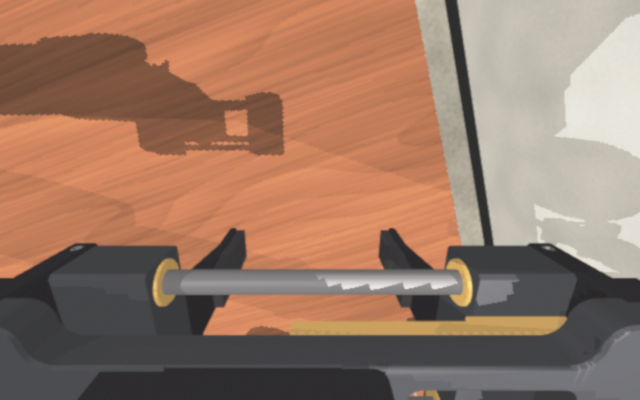

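Amber candidates in the side picture: (285,196) on a tray cork rest, large. The other two, (265,171) and (246,221), are smaller and lie on the bench. I choose (285,196), which the description matches and which is also in the scene crop at (366,234). Now measuring.

```bash
cat > m.py <<'E'
from h import *
def comp(mask,P,seedbox=None):
    pass
def rect(Pxy):
    m=cv2.minAreaRect(Pxy.astype(np.float32)*1000)
    return m
for n in ['scene','side']:
    z=np.load(f'pics/{n}0.png.npz'); im=z['im'];d=z['d']; s=dict(position=z['p'],tool_rot=z['r'])
    P=cloud(n,s,d); hsv=cv2.cvtColor(im,cv2.COLOR_RGB2HSV).astype(int)
    H,S,V=hsv[...,0],hsv[...,1],hsv[...,2]; ok=d>0
    inb=ok&(P[...,0]>0.2)&(P[...,0]<1)&(abs(P[...,1])<.6)
    def comps(m,lbl,minn=60):
        k,l,st,c=cv2.connectedComponentsWithStats(m.astype(np.uint8))
        for i in range(1,k):
            if st[i,4]<minn: continue
            Q=P[l==i]; zt=np.percentile(Q[:,2],80)
            Q=Q[abs(Q[:,2]-zt)<.006]
            r=cv2.minAreaRect((Q[:,:2]*1000).astype(np.float32))
            print(n,lbl,np.round(c[i]),st[i,4],'mean',np.round(Q.mean(0),4),'z80',round(zt,4),'rect',np.round(np.r_[r[0],r[1],r[2]],1))
    comps(inb&(H>8)&(H<22)&(S>200)&(V>190),'amber')
    comps(inb&(H>105)&(H<128)&(S>150),'blue')
    comps(inb&((H<5)|(H>174))&(S>190)&(V>130),'red')
    comps(inb&(S<40)&(V>160)&(P[...,2]>0.0)&(P[...,2]<.025),'white',300)
E
python3 m.py
```

```text
scene blue [353. 258.] 180 mean [0.5967 0.1878 0.0339] z80 0.0351 rect [599.4 178.   41.3  85.3   9.6]
scene white [298. 204.] 836 mean [ 0.5455 -0.1002  0.0119] z80 0.0132 rect [ 524.4 -118.9  230.9   92.5   77.3]
scene white [198. 224.] 397 mean [ 0.8134 -0.2076  0.0201] z80 0.021 rect [ 813.8 -203.2   45.4   90.8   67.3]
side amber [266. 169.] 78 mean [0.5194 0.3034 0.0062] z80 0.008 rect [522.2 307.1  79.8  38.9  20.6]
side amber [505. 220.] 253 mean [ 0.8482 -0.3656  0.1908] z80 0.1923 rect [ 8.484e+02 -3.600e+02  1.370e+01  2.570e+02  1.000e-01]
side blue [389. 144.] 80 mean [0.8297 0.0621 0.1425] z80 0.144 rect [830.   62.8  38.1  34.9  52.5]
side blue [307. 178.] 285 mean [0.5955 0.1693 0.0346] z80 0.0365 rect [594.6 169.1  47.  101.    9.2]
side blue [510. 219.] 131 mean [ 0.8632 -0.3685  0.1912] z80 0.1931 rect [ 863.3 -359.2  257.2    8.7   89.7]
side red [512. 218.] 106 mean [ 0.8709 -0.369   0.191 ] z80 0.1926 rect [ 871.3 -356.9  254.9    8.1   89.5]
side white [433. 218.] 451 mean [ 0.841  -0.1626  0.0192] z80 0.0189 rect [ 835.7 -166.4   62.6   93.6   36. ]
side white [343. 259.] 1385 mean [ 0.514  -0.1371  0.0124] z80 0.0141 rect [ 520.3 -121.5  223.2   90.3   77.5]
side white [426. 323.] 595 mean [ 0.5754 -0.4171  0.0077] z80 0.0094 rect [ 573.7 -416.6   98.7   48.7   32.4]
```

```bash
python3 - <<'E'
from h import *
z=np.load('pics/side0.png.npz'); 
for n,(u,v) in dict(side=(285,196),scene=(366,234)).items():
    z=np.load(f'pics/{n}0.png.npz'); d=z['d'];P=cloud(n,None,d)
    hsv=cv2.cvtColor(z['im'],cv2.COLOR_RGB2HSV).astype(int)
    print(n,hsv[v,u],P[v,u])
    m=(hsv[...,0]>8)&(hsv[...,0]<24)&(hsv[...,1]>170)&(d>0)&(abs(P[...,2]-P[v,u,2])<.012)
    k,l=cv2.connectedComponents(m.astype(np.uint8)); Q=P[l==l[v,u]]
    print(len(Q),Q.mean(0),np.median(Q[:,2]),cv2.minAreaRect((Q[:,:2]*1000).astype(np.float32)))
    # red jaw / post
    m=((hsv[...,0]<5)|(hsv[...,0]>174))&(hsv[...,1]>150)&(d>0)&(P[...,2]>.015)&(P[...,2]<.06)&(P[...,0]>.4)&(P[...,0]<.7)&(abs(P[...,1])<.25)
    Q=P[m]; print('red',len(Q),Q.mean(0),Q[:,2].max(),Q.min(0))
    T=Q[Q[:,2]>.044]; print(len(T),T.mean(0) if len(T) else 0)
    m=(hsv[...,2]<80)&(d>0)&(P[...,2]>.055)&(P[...,2]<.1)&(P[...,0]>.4)&(P[...,0]<.7)&(abs(P[...,1])<.2)
    Q=P[m]; print('post',len(Q),Q.mean(0) if len(Q) else 0)
    m=(d>0)&(P[...,2]>.028)&(P[...,2]<.045)&(P[...,0]>.4)&(P[...,0]<.65)&(P[...,1]<-.1)&(P[...,1]>-.25)
    Q=P[m]; print('seat',len(Q),Q.mean(0),cv2.minAreaRect((Q[:,:2]*1000).astype(np.float32)))
s=get_state(); print(R.from_rotvec(s['tool_rot']).as_matrix().round(3))
E
```

```text
side [ 24 255 255] [0.49668909 0.14522473 0.03211338]
255888 [ 0.84936355  0.24562151 -0.12407533] -0.0003636097224221091 ((1319.0341796875, 532.7386474609375), (3499.861572265625, 2663.740478515625), 27.306640625)
red 104 [ 0.53245277 -0.05413359  0.04558802] 0.05404633423307548 [ 0.50861695 -0.07310119  0.01504717]
86 [ 0.53367977 -0.05459419  0.048514  ]
post 31 [ 0.5310095  -0.05668867  0.07384009]
seat 222 [ 0.50902961 -0.17005646  0.03374046] ((510.8087463378906, -167.77877807617188), (92.43013000488281, 23.686031341552734), 78.16266632080078)
scene [ 23 141 247] [0.50607314 0.14597071 0.03415594]
255984 [ 0.39615495 -0.31025143 -0.07670586] 0.00037104069534055206 ((-293.6009521484375, -874.54150390625), (3586.31982421875, 2916.917236328125), 13.17785930633545)
red 184 [ 0.54368432 -0.04302763  0.04032697] 0.053703126836622594 [ 0.51355602 -0.06660041  0.02017389]
92 [ 0.54225673 -0.04656503  0.04806458]
post 34 [ 0.5413204  -0.04705295  0.07569079]
seat 146 [ 0.51687064 -0.16366673  0.03373776] ((515.5232543945312, -165.82608032226562), (96.78823852539062, 24.004228591918945), 75.99506378173828)
[[-0.949  0.316  0.   ]
 [ 0.316  0.949  0.   ]
 [ 0.     0.    -1.   ]]
```

```bash
cat > plan.py <<'E'
from h import *
import sys
def plan(x,y,z,yaw,step=4.5,jaw=0):
    s=get_state(); p=np.array(s['position']);M=R.from_rotvec(s['tool_rot']).as_matrix()
    y0=np.degrees(np.arctan2(M[1,0],M[0,0])); tilt=np.degrees(np.arccos(-M[2,2]))
    dp=(np.array([x,y,z])-p)*100; dy=(yaw-y0+180)%360-180
    n=int(max(1,np.ceil(np.linalg.norm(dp)/step),np.ceil(abs(dy)/8)))
    print('t',s['time'],'pos',p.round(4),'yaw',y0.round(2),'tilt',tilt.round(2),'F',np.round(s['ft_force'],2),'n',n,'dpTool',np.round(M.T@dp,2),'dr',round(-dy,2), 'grip',s['grip_width'])
    # total in rows; assume slide uses axes before the row's turn
    th=np.radians(y0); rows=[]
    for i in range(n):
        a=np.radians(y0+dy*i/n); X=np.array([np.cos(a),np.sin(a),0]);Y=np.array([np.sin(a),-np.cos(a),0])
        v=dp/n; rows.append([round(float(v@X),2),round(float(v@Y),2),round(float(-v[2]),2)])
    print('slides',rows); print('dr z each',round(-dy/n,2))
if __name__=='__main__': plan(*map(float,sys.argv[1:5]),*map(float,sys.argv[5:]))
E
python3 plan.py 0.512 0.07 0.2 99.2
```

```text
t 1.2 pos [0.2056 0.6167 0.2226] yaw 161.56 tilt 0.01 F [0.49 0.2  0.03] n 14 dpTool [-46.36 -42.17   2.26] dr 62.36 grip 1.0008750869622292
slides [[-3.31, -3.01, 0.16], [-3.54, -2.75, 0.16], [-3.74, -2.46, 0.16], [-3.92, -2.17, 0.16], [-4.07, -1.85, 0.16], [-4.21, -1.53, 0.16], [-4.31, -1.2, 0.16], [-4.39, -0.86, 0.16], [-4.45, -0.52, 0.16], [-4.47, -0.17, 0.16], [-4.47, 0.18, 0.16], [-4.45, 0.52, 0.16], [-4.39, 0.87, 0.16], [-4.31, 1.21, 0.16]]
dr z each 4.45
```

>>> {"api": "move_arm", "payload": {"jaw": [0,0,0,0,0], "slide": [[-3.3,-3.0,0.1],[-3.5,-2.75,0.1],[-3.7,-2.5,0.1],[-3.9,-2.2,0.2],[-4.1,-1.9,0.2]], "dr": [[0,0,4.5],[0,0,4.5],[0,0,4.5],[0,0,4.5],[0,0,4.5]]}}

```text
time: 1.7
position: [0.3141, 0.419, 0.2157]
tool_rot: [1.103, 2.941, 0.001]
ft_force: [0.8, 0.3, 0.3]
grip_width: 1.0
```

>>> {"api": "move_arm", "payload": {"jaw": [0,0,0,0,0], "slide": [[-4.2,-1.5,0.2],[-4.3,-1.2,0.2],[-4.4,-0.9,0.2],[-4.45,-0.5,0.2],[-4.5,-0.2,0.2]], "dr": [[0,0,4.5],[0,0,4.5],[0,0,4.5],[0,0,4.5],[0,0,4.5]]}}

```text
time: 2.2
position: [0.4224, 0.223, 0.2059]
tool_rot: [1.656, 2.67, 0.002]
ft_force: [0.8, 0.1, 0.8]
grip_width: 0.995
```

```bash
python3 plan.py 0.512 0.07 0.2 99.2
```

```text
t 2.2 pos [0.4224 0.223  0.2059] yaw 116.39 tilt 0.07 F [0.8  0.07 0.82] n 4 dpTool [-17.69   1.23   0.58] dr 17.19 grip 0.9951786557826839
slides [[-4.42, 0.31, 0.15], [-4.39, 0.64, 0.15], [-4.33, 0.96, 0.15], [-4.24, 1.29, 0.15]]
dr z each 4.3
```

>>> {"api": "move_arm", "payload": {"jaw": [0,0,0,0,0], "slide": [[-4.4,0.2,0.1],[-4.4,0.55,0.1],[-4.3,0.9,0.1],[-4.2,1.2,0.1],[0,0,0]], "dr": [[0,0,4.3],[0,0,4.3],[0,0,4.3],[0,0,4.0],[0,0,0]]}}

```text
time: 2.7
position: [0.5107, 0.0641, 0.202]
tool_rot: [2.038, 2.386, -0.001]
ft_force: [-0.0, 0.6, 0.1]
grip_width: 1.001
```

```bash
python3 - <<'E'
from h import *
im,d,s=snap('wrist','wrist1.png'); print(s['position'],s['tool_rot'],s['qd'].round(3))
for q in ['amber_mid','tray','blue_mid']:
    for r in regions_of('wrist',q)[:3]: print(q,round(r['score'],2),r['xy'],r['mask'].sum())
E
```

```text
[0.51065911 0.06414692 0.20199603] [ 2.03807003e+00  2.38606579e+00 -1.23103051e-03] [-0.044 -0.014 -0.088  0.021 -0.049  0.023 -0.018]
amber_mid 0.89 [309.7, 115.8] 3360
amber_mid 0.84 [192.7, 96.3] 1724
amber_mid 0.43 [304.4, 267.8] 4855
tray 0.64 [351.2, 107.4] 10115
blue_mid 0.57 [400.1, 98.4] 3741
```

View pics/wrist1.png

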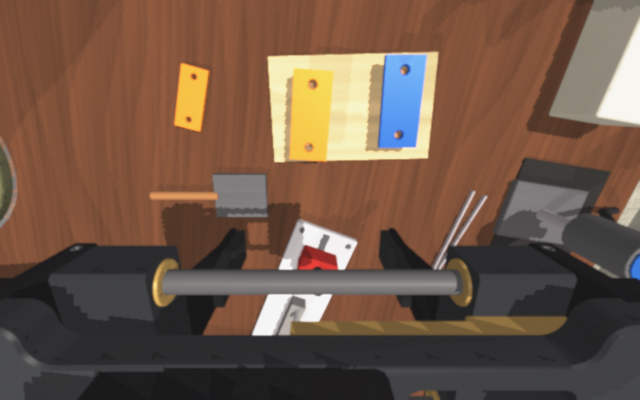

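The wrist picture shows the amber plate on the tray at (311,115), holes at (313,85) and (309,148). Blue is beside it at (402,100), and a smaller look-alike is at (192,97).

```bash
cat > amb.py <<'E'
from h import *
def onplane(n,s,u,v,z):
    K,E,c=ext(n,s); u=np.asarray(u,float);v=np.asarray(v,float)
    dirc=np.stack([(u-K[0,2])/K[0,0],-(v-K[1,2])/K[1,1],-np.ones_like(u)],-1)@E[:3,:3].T
    t=(z-E[2,3])/dirc[...,2]; return E[:3,3]+dirc*t[...,None]
def topmask(im,d,seed,lo=20,hi=26,n='wrist',s=None):
    hsv=cv2.cvtColor(im,cv2.COLOR_RGB2HSV).astype(int); return hsv
if __name__=='__main__':
    z=np.load('pics/wrist1.png.npz');im,d=z['im'],z['d'];s=dict(position=z['p'],tool_rot=z['r'])
    P=cloud('wrist',s,d); hsv=cv2.cvtColor(im,cv2.COLOR_RGB2HSV).astype(int)
    print(hsv[115,311],hsv[105,300],P[115,311],P[115,340],P[180,340])
    m=(abs(P[...,2]-P[115,311,2])<.005)&(d>0)&(hsv[...,1]>150)&(hsv[...,0]<30)
    k,l=cv2.connectedComponents(m.astype(np.uint8)); mm=l==l[115,311]
    v,u=np.nonzero(mm); print(mm.sum(),u.min(),u.max(),v.min(),v.max())
    Q=P[mm]; print('depth',np.median(Q[:,2]),cv2.minAreaRect((Q[:,:2]*1000).astype(np.float32)))
    W=onplane('wrist',s,u,v,.034); r=cv2.minAreaRect((W[:,:2]*1000).astype(np.float32)); print('plane',r,W.mean(0))
    # holes
    fill=cv2.morphologyEx(mm.astype(np.uint8),cv2.MORPH_CLOSE,np.ones((13,13)))
    g=im[...,0].astype(float)
    hm=((fill>0)&((hsv[...,2]<200)|~mm)).astype(np.uint8)
    hm=cv2.erode(fill,np.ones((7,7)))&hm
    k,l,st,c=cv2.connectedComponentsWithStats(hm)
    for i in range(1,k):
        if st[i,4]>8: print('hole',c[i],st[i,4],onplane('wrist',s,c[i][0],c[i][1],.034))
    b=im[60:175,255:445]; cv2.imwrite('pics/amber1.png',cv2.resize(b[:,:,::-1],None,fx=4,fy=4,interpolation=cv2.INTER_NEAREST))
E
python3 amb.py
```

```text
[ 23 174 247] [ 23 173 247] [0.49641557 0.13954347 0.03506082] [0.5320583  0.14452085 0.00717621] [5.48641316e-01 6.11062333e-02 1.76235473e-04]
3208 290 331 69 161
depth 0.034323637684254504 ((495.9219970703125, 137.11520385742188), (43.70145797729492, 99.19756317138672), 5.529106616973877)
plane ((496.22332763671875, 137.13861083984375), (43.802059173583984, 99.2765884399414), 5.258933067321777) [0.4953472 0.1392319 0.034    ]
hole [312.66666667  84.11111111] 63 [0.49312929 0.17235563 0.034     ]
hole [308.7  146.84] 50 [0.49935951 0.10323069 0.034     ]
```

View pics/amber1.png

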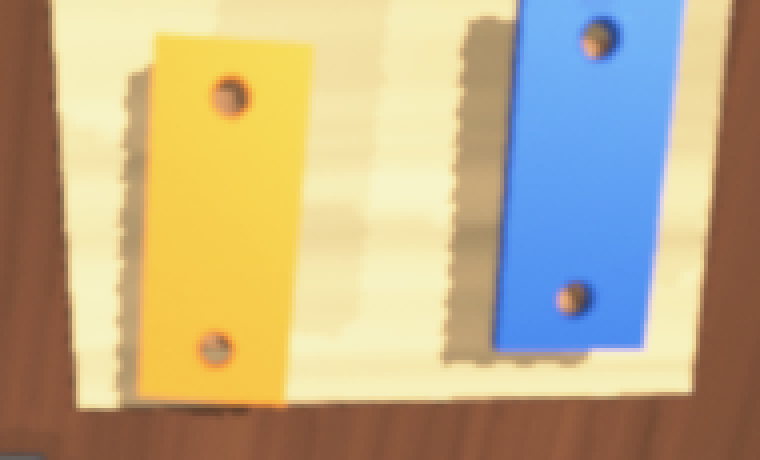

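```bash
python3 - <<'E'
from h import *
# re-measure at rest
import amb
im,d,s=snap('wrist','wrist2.png')
P=cloud('wrist',s,d); hsv=cv2.cvtColor(im,cv2.COLOR_RGB2HSV).astype(int)
m=(abs(P[...,2]-.034)<.006)&(d>0)&(hsv[...,1]>150)&(hsv[...,0]<30)
k,l=cv2.connectedComponents(m.astype(np.uint8)); mm=l==l[115,308]; v,u=np.nonzero(mm)
W=amb.onplane('wrist',s,u,v,.034); print(s['position'],s['qd'].round(3),mm.sum(),cv2.minAreaRect((W[:,:2]*1000).astype(np.float32)))
E
python3 plan.py 0.496 0.1375 0.1 95.2
```

```text
[0.50789195 0.07262727 0.2015242 ] [-0.012 -0.004 -0.01   0.001  0.003 -0.002  0.001] 3127 ((495.78887939453125, 137.0730438232422), (43.068973541259766, 99.23439025878906), 5.388866901397705)
t 2.95 pos [0.5078 0.0729 0.2016] yaw 99.82 tilt 0.04 F [ 0.81  0.62 -0.01] n 3 dpTool [ 6.56 -0.06 10.16] dr 4.62 grip 0.9998955065936976
slides [[2.19, -0.02, 3.39], [2.19, -0.08, 3.39], [2.18, -0.14, 3.39]]
dr z each 1.54
```

>>> {"api": "move_arm", "payload": {"jaw": [0,0,0,0,0], "slide": [[2.2,0,3.4],[2.2,-0.1,3.4],[2.1,-0.15,3.3],[0,0,0],[0,0,0]], "dr": [[0,0,1.5],[0,0,1.5],[0,0,1.5],[0,0,0],[0,0,0]]}}

```text
time: 3.45
position: [0.4959, 0.1362, 0.1005]
tool_rot: [-2.115, -2.323, 0.002]
ft_force: [-0.0, 0.1, 0.6]
grip_width: 1.004
```

```bash
python3 plan.py 0.496 0.1372 0.015 95.3 2; python3 - <<'E'
from h import *
snap('wrist','wrist3.png')
E
```

```text
t 3.45 pos [0.4959 0.1362 0.1005] yaw 95.37 tilt 0.07 F [-0.01  0.12  0.55] n 5 dpTool [0.1  0.02 8.55] dr 0.07 grip 1.003617397630471
slides [[0.02, 0.0, 1.71], [0.02, 0.0, 1.71], [0.02, 0.0, 1.71], [0.02, 0.0, 1.71], [0.02, 0.0, 1.71]]
dr z each 0.01
```

View pics/wrist3.png

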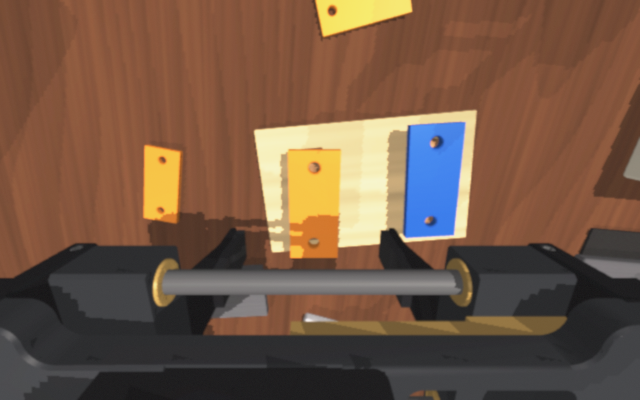

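>>> {"api": "move_arm", "payload": {"jaw": [0,0,0,0,0], "slide": [[0.1,0,2.5],[0,0,2.5],[0,0,2.0],[0,0,1.0],[0,0,0.5]], "dr": [[0,0,0],[0,0,0],[0,0,0],[0,0,0],[0,0,0]], "force": 6}}

```text
time: 4.0
position: [0.4974, 0.1359, 0.0161]
tool_rot: [2.12, 2.318, 0.002]
ft_force: [0.6, -0.6, 0.4]
grip_width: 1.002
```

>>> {"api": "move_arm", "payload": {"jaw": [40,80,110,140,160], "slide": [[0,0,0],[0,0,0],[0,0,0],[0,0,0],[0,0,0]], "dr": [[0,0,0],[0,0,0],[0,0,0],[0,0,0],[0,0,0]], "force": 6}}

```text
time: 4.5
position: [0.4968, 0.1365, 0.016]
tool_rot: [2.119, 2.319, 0.001]
ft_force: [0.3, 0.7, -0.2]
grip_width: 0.631
```

>>> {"api": "move_arm", "payload": {"jaw": [160,160,160,160,160], "slide": [[0,0,0],[0,0,0],[0,0,0],[0,0,0],[0,0,0]], "dr": [[0,0,0],[0,0,0],[0,0,0],[0,0,0],[0,0,0]], "force": 6}}

```text
time: 5.0
position: [0.4966, 0.1364, 0.0157]
tool_rot: [2.119, 2.319, 0.001]
ft_force: [-0.8, 0.1, 3.2]
grip_width: 0.503
```

>>> {"api": "move_arm", "payload": {"jaw": [160,160,160,160,160], "slide": [[0,0,-0.3],[0,0,-0.7],[0,0,-2],[0,0,-3],[0,0,-3]], "dr": [[0,0,0],[0,0,0],[0,0,0],[0,0,0],[0,0,0]], "force": 8}}

```text
time: 5.5
position: [0.496, 0.136, 0.1065]
tool_rot: [-2.119, -2.319, 0.002]
ft_force: [-0.0, 1.1, -1.3]
grip_width: 0.506
```

```bash
python3 - <<'E'
from h import *
for n in ['scene','side']:
    z=np.load(f'pics/{n}0.png.npz'); P=cloud(n,None,z['d'])
    m=(z['d']>0)&(P[...,2]>.05)&(P[...,1]<-.3)&(P[...,0]>.3)&(P[...,0]<.75)&(P[...,1]>-1)
    Q=P[m]; print(n,len(Q),np.percentile(Q,[2,50,98],axis=0).round(3))
snap('wrist','wrist4.png')
E
python3 plan.py 0.487 -0.284 0.2 77.4
```

```text
scene 16292 [[ 0.31  -0.95   0.059]
 [ 0.461 -0.919  0.233]
 [ 0.741 -0.45   0.432]]
side 4915 [[ 0.303 -0.627  0.208]
 [ 0.365 -0.537  0.26 ]
 [ 0.416 -0.441  0.263]]
t 5.55 pos [0.4995 0.1371 0.1119] yaw 95.13 tilt 0.45 F [1.46 0.36 2.44] n 10 dpTool [-41.81  -4.94  -8.96] dr 17.73 grip 0.5029749430216313
slides [[-4.18, -0.5, -0.88], [-4.2, -0.37, -0.88], [-4.21, -0.24, -0.88], [-4.21, -0.11, -0.88], [-4.21, 0.02, -0.88], [-4.21, 0.15, -0.88], [-4.2, 0.28, -0.88], [-4.19, 0.41, -0.88], [-4.18, 0.54, -0.88], [-4.16, 0.67, -0.88]]
dr z each 1.77
```

View pics/wrist4.png

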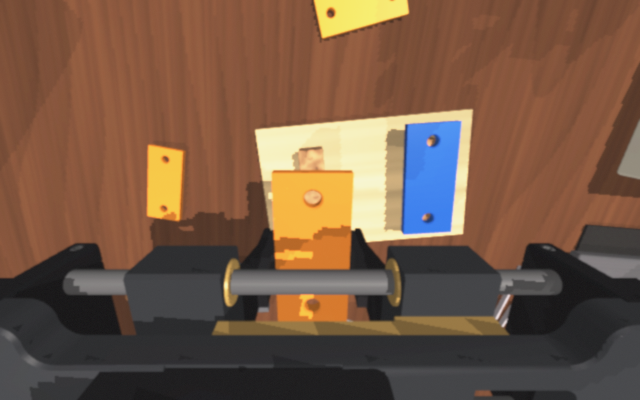

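```bash
python3 plan.py 0.499 -0.230 0.15 77.4
```

```text
t 5.55 pos [0.4995 0.1371 0.1119] yaw 95.13 tilt 0.45 F [1.46 0.36 2.44] n 9 dpTool [-36.55  -3.3   -3.94] dr 17.73 grip 0.5029749430216313
slides [[-4.06, -0.37, -0.42], [-4.07, -0.23, -0.42], [-4.08, -0.09, -0.42], [-4.08, 0.05, -0.42], [-4.07, 0.19, -0.42], [-4.07, 0.33, -0.42], [-4.05, 0.47, -0.42], [-4.03, 0.61, -0.42], [-4.01, 0.75, -0.42]]
dr z each 1.97
```

>>> {"api": "move_arm", "payload": {"jaw": [160,160,160,160,160], "slide": [[-2,-0.3,-1.5],[-3.5,-0.3,-1.0],[-4,-0.2,-0.7],[-4,0,-0.5],[-4,0.2,0]], "dr": [[0,0,1.8],[0,0,1.8],[0,0,1.8],[0,0,1.8],[0,0,1.8]]}}

```text
time: 6.05
position: [0.4942, -0.0405, 0.1437]
tool_rot: [2.295, 2.144, 0.003]
ft_force: [0.5, -0.0, -0.9]
grip_width: 0.506
```

>>> {"api": "move_arm", "payload": {"jaw": [160,160,160,160,160], "slide": [[-4,0.3,0],[-4,0.5,0],[-4,0.6,0],[-3.5,0.7,0],[-2.5,0.5,0]], "dr": [[0,0,1.8],[0,0,1.8],[0,0,1.8],[0,0,1.8],[0,0,1.5]]}}

```text
time: 6.55
position: [0.4969, -0.2241, 0.143]
tool_rot: [2.454, 1.96, -0.0]
ft_force: [0.8, -0.1, -1.3]
grip_width: 0.501
```

>>> {"api": "move_arm", "payload": {"jaw": [160,160,160,160], "slide": [[-1,0.3,0],[0,0,0],[0,0,0],[0,0,0]], "dr": [[0,0,0],[0,0,0],[0,0,0],[0,0,0]]}}

```text
time: 6.95
position: [0.4986, -0.2293, 0.1423]
tool_rot: [-2.447, -1.969, -0.001]
ft_force: [0.3, 0.2, -0.3]
grip_width: 0.503
```

```bash
python3 plan.py 0.499 -0.230 0.15 77.4;python3 - <<'E'
from h import *
for i in range(1):
  im,d,s=snap('wrist','wrist5.png'); print(s['position'],s['qd'].round(3))
b=im[60:340,180:440]; cv2.imwrite('pics/wrist5c.png',cv2.resize(b[:,:,::-1],None,fx=2.1,fy=2.1,interpolation=cv2.INTER_CUBIC))
E
```

```text
t 6.95 pos [ 0.4986 -0.2293  0.1423] yaw 77.64 tilt 0.08 F [ 0.35  0.2  -0.26] n 1 dpTool [-0.06  0.06 -0.77] dr 0.24 grip 0.5026875877483812
slides [[-0.06, 0.06, -0.77]]
dr z each 0.24
[ 0.49857971 -0.22927459  0.14234871] [-0.002 -0.001  0.004 -0.     0.004 -0.001  0.   ]
```

View pics/wrist5c.png

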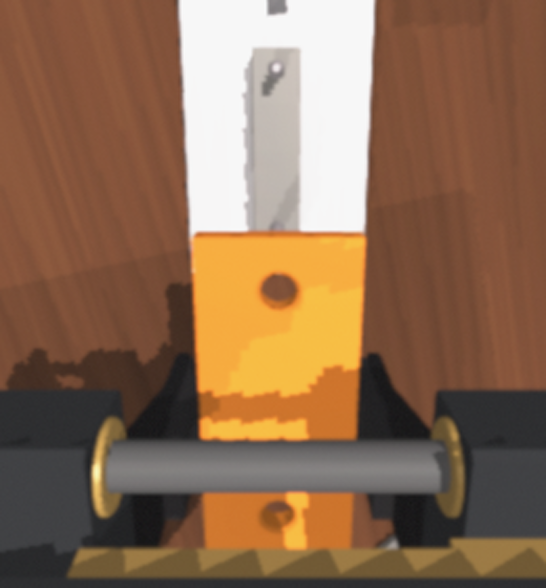

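>>> {"api": "move_arm", "payload": {"jaw": [160,160,160,160,160], "slide": [[-1.5,0,0],[-1.5,0,0],[-0.5,0,0],[0,0,0],[0,0,0]], "dr": [[0,0,0],[0,0,0],[0,0,0],[0,0,0],[0,0,0]]}}

```text
time: 7.5
position: [0.491, -0.2644, 0.1425]
tool_rot: [-2.449, -1.967, -0.001]
ft_force: [-0.1, 0.4, -1.2]
grip_width: 0.501
```

```bash
python3 - <<'E'
from h import *
for i in range(1):
  im,d,s=snap('wrist','wrist6.png'); print(s['position'],s['tool_rot'],s['qd'].round(3))
b=im[60:210,240:400]; cv2.imwrite('pics/wrist6c.png',cv2.resize(b[:,:,::-1],None,fx=4,fy=4,interpolation=cv2.INTER_CUBIC))
E
```

```text
[ 0.49096312 -0.26443121  0.14247226] [-2.44906022e+00 -1.96663290e+00 -1.02202833e-03] [-0.003  0.001 -0.004 -0.     0.001 -0.004  0.   ]
```

View pics/wrist6c.png

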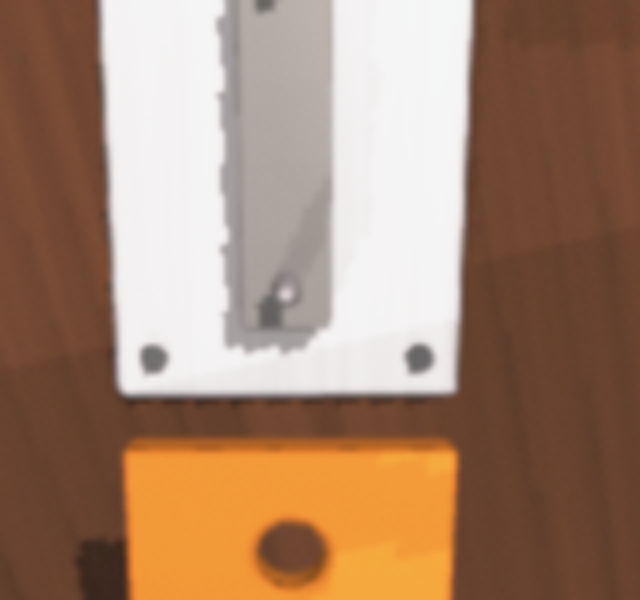

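```bash
cat > pins.py <<'E'
from h import *
from amb import onplane
def ld(f):
    z=np.load(f'pics/{f}.png.npz'); return z['im'],z['d'],dict(position=z['p'],tool_rot=z['r'])
def show(f,u,v,r=7):
    im,_,_=ld(f); g=im.mean(2)
    print(f,u,v); print(g[v-r:v+r+1,u-r:u+r+1].round().astype(int))
if __name__=='__main__':
    show('wrist5',311,92); show('wrist6',312,133)
    for f in ['wrist5','wrist6']:
        im,d,s=ld(f); M=R.from_rotvec(s['tool_rot']).as_matrix()
        ztop=s['position'][2]+.0183
        hsv=cv2.cvtColor(im,cv2.COLOR_RGB2HSV).astype(int)
        P=cloud('wrist',s,d); m=(abs(P[...,2]-ztop)<.006)&(d>0)
        print(f,'plate z',np.median(P[195:215,285:300][...,2]),ztop)
        W=onplane('wrist',s,*np.meshgrid(np.arange(640),np.arange(400)),ztop)
        am=(hsv[...,0]<30)&(hsv[...,1]>190)&(hsv[...,2]>190)
        for (u,v) in [(312,198),(312,305)]:
            b=(hsv[...,2]<170)&(np.hypot(np.arange(640)[None]-u,np.arange(400)[:,None]-v)<14)
            vv,uu=np.nonzero(b); print('hole',u,v,uu.mean(),vv.mean(),len(uu))
E
python3 pins.py
python3 - <<'E'
import cv2
a=cv2.imread('pics/wrist5.png'); b=cv2.imread('pics/wrist6.png')
import numpy as np
A=np.vstack([a[180:220,292:332],a[285:325,292:332]]); B=np.vstack([b[180:220,292:332],b[285:325,292:332]])
cv2.imwrite('pics/holes.png',cv2.resize(np.hstack([A,B]),None,fx=7,fy=7,interpolation=cv2.INTER_NEAREST))
E
```

```text
wrist5 311 92
[[192 192 193 193 193 193 187 182 178 179 179 180 181 184 190]
 [192 192 193 193 193 192 187 181 179 178 179 180 181 187 193]
 [191 193 192 193 193 191 185 178 177 178 179 179 181 187 194]
 [191 192 192 192 189 184 178 174 173 174 177 179 181 187 194]
 [191 192 191 187 177 169 168 174 176 173 172 177 181 188 194]
 [191 192 189 179 160 158 184 206 201 183 170 173 181 188 194]
 [191 191 188 172 149 166 214 232 227 197 168 169 183 192 194]
 [192 191 187 168 145 171 219 235 227 191 158 164 184 193 195]
 [191 191 187 166 142 160 204 223 210 167 146 163 186 195 195]
 [191 189 184 166 138 137 158 170 161 138 137 162 187 194 195]
 [189 184 172 157 136 127 131 133 130 127 138 167 188 195 195]
 [188 177 153 131 122 121 124 125 129 138 156 179 191 194 194]
 [188 179 156 126 115 116 120 126 142 164 178 188 193 194 194]
 [181 169 148 123 114 114 118 129 154 181 190 192 194 193 194]
 [168 140 125 117 114 117 129 148 168 187 192 193 193 194 194]]
wrist6 312 133
[[161 162 163 162 157 151 149 148 149 149 149 150 154 160 163]
 [162 162 161 159 151 145 144 146 147 149 151 153 156 161 164]
[... 443 characters left out ...]
[128 107 101 104 118 137 152 148 133 136 152 160 162 162 162]
 [110 100  98 100 106 119 133 138 142 151 159 162 162 162 162]
 [109  99  98  99 105 125 146 154 157 160 161 162 162 162 162]
 [109  98  97  98 105 128 153 160 161 161 161 161 162 161 161]
 [109  98  97  97 105 130 154 161 160 160 160 161 161 161 161]
 [109  99  99  99 106 129 152 159 159 159 158 159 159 160 161]]
wrist5 plate z 0.16092752074097716 0.16064870636729675
hole 312 198 312.77777777777777 197.14619883040936 171
hole 312 305 310.6338797814208 302.1967213114754 183
wrist6 plate z 0.1610639481785635 0.160772261547356
hole 312 198 312.7676767676768 197.43434343434345 198
hole 312 305 310.68879668049794 303.2157676348548 241
```

View pics/holes.png

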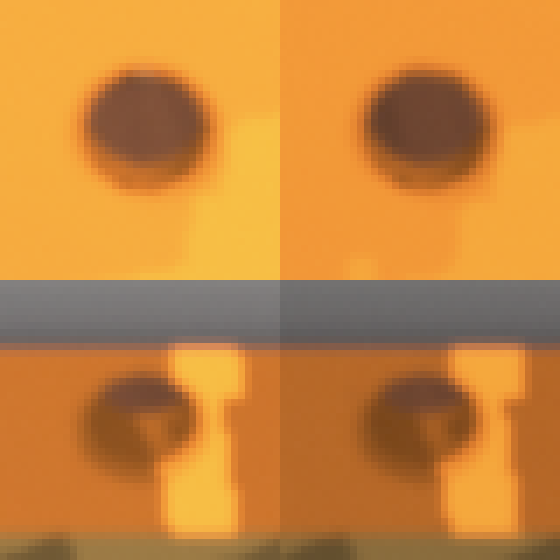

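View pics/wrist6.png

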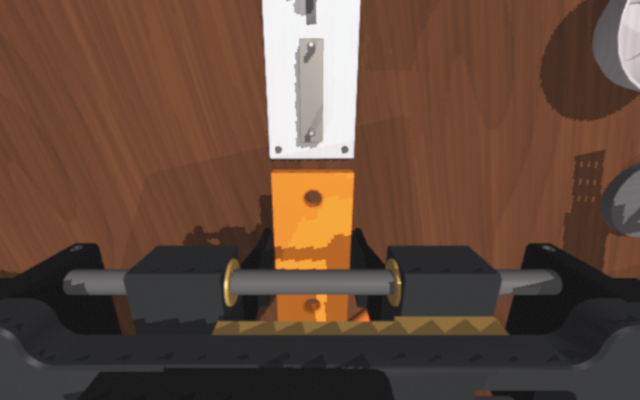

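```bash
python3 - <<'E'
from pins import *
show('wrist6',310,45,6)
def cen(f,u,v,r=3,th=165):
    im,_,s=ld(f); g=im.mean(2)[v-r:v+r+1,u-r:u+r+1]; w=np.clip(g-th,0,None); yy,xx=np.mgrid[-r:r+1,-r:r+1]
    return u+(w*xx).sum()/w.sum(), v+(w*yy).sum()/w.sum()
im,_,s6=ld('wrist6'); _,_,s5=ld('wrist5')
rp=cen('wrist6',311,133,2,150); fp5=cen('wrist5',311,91,2,175)
print(rp,fp5)
R6=onplane('wrist',s6,*map(np.array,rp),.057); F5=onplane('wrist',s5,*map(np.array,fp5),.057)
print(R6,F5,np.linalg.norm(F5-R6),np.degrees(np.arctan2(*(F5-R6)[[1,0]])))
for u,v in [(310,46),(310.5,46),(310,45.5)]:
  F6=onplane('wrist',s6,np.array(u),np.array(v),.057); print(F6,np.linalg.norm(F6-R6),np.degrees(np.arctan2(*(F6-R6)[[1,0]])))
c=camera_params('wrist'); T=np.array(c['tool_from_camera']);K=np.array(c['K'])
def tool(u,v,zt):
    r=T[:3,:3]@np.array([(u-K[0,2])/K[0,0],-(v-K[1,2])/K[1,1],-1]); return T[:3,3]+r*(zt-T[2,3])/r[2]
for p in [(312.4,197.8),(311.5,305.2)]: print('hole tool',tool(*p,-.0184)*1000)
E
```

```text
wrist6 310 45
[[177 177 178 178 178 178 174 170 168 169 169 169 170]
 [178 178 180 179 179 178 174 169 167 168 168 169 170]
 [178 179 179 178 175 174 175 173 168 166 167 169 171]
 [178 178 178 173 166 174 194 198 181 164 165 167 171]
 [177 177 174 161 154 189 224 227 207 168 158 164 170]
 [177 177 168 148 148 197 230 232 214 167 147 157 168]
 [177 175 165 141 135 180 218 221 196 149 136 152 168]
 [177 175 162 135 120 141 167 170 150 126 126 147 170]
 [176 174 161 133 115 116 123 123 117 112 120 145 170]
 [177 174 160 135 115 111 111 110 109 107 118 146 171]
 [176 174 162 137 115 111 111 109 107 105 118 149 174]
 [176 175 167 143 118 110 110 109 106 106 122 154 175]
 [176 174 169 149 120 110 109 108 104 108 130 161 178]]
(np.float64(311.1665236051502), np.float64(132.8763948497854)) (np.float64(311.2584905660377), np.float64(91.60754716981133))
[ 0.50238033 -0.20207605  0.057     ] [ 0.5172185  -0.13371531  0.057     ] 0.0699525732879567 77.7535270256799
[ 0.51626771 -0.13518617  0.057     ] 0.0683162919917799 78.27113230037605
[ 0.51666038 -0.1352728   0.057     ] 0.06831247185374095 77.93389389369844
[ 0.5163461  -0.13483516  0.057     ] 0.06867590695255497 78.26663026208657
hole tool [ 36.84833321  -1.45224409 -18.4       ]
hole tool [-33.76108953  -1.976613   -18.4       ]
```

```bash
python3 - <<'E'
from h import *
print(camera_params('wrist')); print(camera_params('wrist')['K'][0,2])
E
```

```text
{'K': array([[275.95637413,   0.        , 312.12104479],
       [  0.        , 275.95637413, 196.28460001],
       [  0.        ,   0.        ,   1.        ]]), 'tool_from_camera': array([[ 2.44227459e-04,  9.53401275e-01,  3.01705069e-01,
         8.33094880e-02],
       [ 9.99999032e-01,  1.80357090e-04, -1.37942628e-03,
        -1.81390954e-03],
       [-1.36956142e-03,  3.01705114e-01, -9.53400308e-01,
        -1.62463935e-01],
       [ 0.00000000e+00,  0.00000000e+00,  0.00000000e+00,
         1.00000000e+00]])}
312.1210447888051
```

```bash
python3 - <<'E'
from h import *
for i in range(3):
    s=get_state(); c=camera_params('wrist')['tool_from_camera']; print(s['time'],s['position'].round(5),c[:3,3].round(5),R.from_matrix(c[:3,:3]).as_rotvec().round(5))
for n in ['scene','side']: print(camera_params(n)['extrinsics'][:3,3])
get_image('wrist')
s=get_state(); c=camera_params('wrist')['tool_from_camera']; print(s['time'],s['position'].round(5),c[:3,3].round(5),R.from_matrix(c[:3,:3]).as_rotvec().round(5))
E
```

```text
7.55 [ 0.49102 -0.26436  0.14246] [ 0.08331 -0.00181 -0.16246] [2.05572 2.05566 0.31606]
7.55 [ 0.49102 -0.26436  0.14246] [ 0.08331 -0.00181 -0.16246] [2.05572 2.05566 0.31606]
7.55 [ 0.49102 -0.26436  0.14246] [ 0.08331 -0.00181 -0.16246] [2.05572 2.05566 0.31606]
[1.17457815 0.72055857 0.80008898]
[ 0.01210895 -0.73291229  1.12528834]
7.6 [ 0.49102 -0.26441  0.14247] [ 0.08331 -0.00181 -0.16246] [2.05572 2.05566 0.31606]
```

```bash
python3 - <<'E'
from pins import *
_,_,s6=ld('wrist6')
R6=onplane('wrist',s6,np.array(311.1),np.array(132.9),.057);F6=onplane('wrist',s6,np.array(310.6),np.array(43.8),.057)
print(R6,F6,np.linalg.norm(F6-R6),np.degrees(np.arctan2(*(F6-R6)[[1,0]])),(R6+F6)/2)
E
python3 plan.py 0.5112 -0.1698 0.075 78.0 3
```

```text
[ 0.50231888 -0.20208318  0.057     ] [ 0.51708227 -0.13374796  0.057     ] 0.06991180418969065 77.8089801799053 [ 0.50970057 -0.16791557  0.057     ]
t 7.6 pos [ 0.491  -0.2644  0.1425] yaw 77.55 tilt 0.05 F [ 0.68 -0.24 -0.47] n 4 dpTool [ 9.67 -0.07  6.75] dr -0.45 grip 0.5059957123181374
slides [[2.42, -0.02, 1.69], [2.42, -0.01, 1.69], [2.42, -0.01, 1.69], [2.42, -0.0, 1.69]]
dr z each -0.11
```

>>> {"api": "move_arm", "payload": {"jaw": [160,160,160,160,160], "slide": [[1.7,0,0.5],[2.5,0,1.5],[2.5,0,1.8],[2.0,-0.05,1.8],[1.0,0,1.1]], "dr": [[0,0,0],[0,0,-0.4],[0,0,0],[0,0,0],[0,0,0]]}}

```text
time: 8.1
position: [0.5108, -0.1674, 0.0742]
tool_rot: [-2.438, -1.977, 0.0]
ft_force: [-0.1, -0.2, -0.6]
grip_width: 0.504
```

>>> {"api": "move_arm", "payload": {"jaw": [160,160,160,160], "slide": [[0,0,0],[0,0,0],[0,0,0],[0,0,0]], "dr": [[0,0,0],[0,0,0],[0,0,0],[0,0,0]]}}

```text
time: 8.5
position: [0.5111, -0.1722, 0.0765]
tool_rot: [2.445, 1.971, 0.002]
ft_force: [0.1, 0.4, -1.8]
grip_width: 0.506
```

```bash
python3 plan.py 0.5112 -0.1698 0.055 78.0; python3 - <<'E'
from h import *
im,d,s=snap('wrist','wrist7.png'); print(s['position'],s['qd'].round(3),camera_params('wrist')['tool_from_camera'][:3,3])
A=np.hstack([im[170:230,270:350],im[275:335,270:350]]); cv2.imwrite('pics/wrist7c.png',cv2.resize(A[:,:,::-1],None,fx=5,fy=5,interpolation=cv2.INTER_CUBIC))
E
```

```text
t 8.5 pos [ 0.5111 -0.1722  0.0765] yaw 77.75 tilt 0.1 F [ 0.06  0.44 -1.78] n 1 dpTool [ 0.24 -0.05  2.15] dr -0.25 grip 0.5057386697000577
slides [[0.24, -0.05, 2.15]]
dr z each -0.25
[ 0.5111382  -0.17222583  0.07649008] [-0.001  0.001 -0.007  0.006 -0.003  0.001 -0.   ] [ 0.08331597 -0.00181347 -0.16246688]
```

View pics/wrist7c.png

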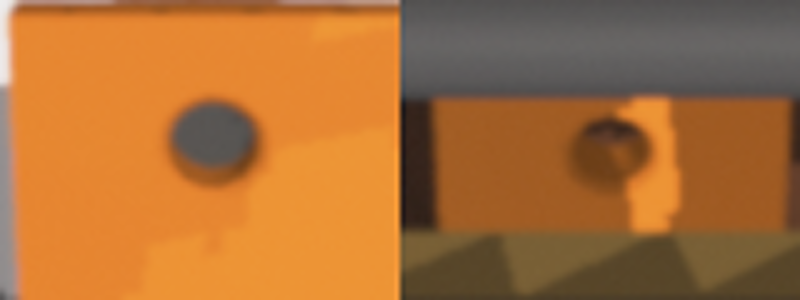

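>>> {"api": "move_arm", "payload": {"jaw": [160,160,160,160,160], "slide": [[0.12,0,0.8],[0.12,0,0.8],[0,-0.05,0.6],[0,0,0.3],[0,0,0]], "dr": [[0,0,-0.3],[0,0,0],[0,0,0],[0,0,0],[0,0,0]]}}

```text
time: 9.05
position: [0.5102, -0.1682, 0.0497]
tool_rot: [-2.438, -1.98, 0.002]
ft_force: [-0.7, 0.3, -1.4]
grip_width: 0.505
```

>>> {"api": "move_arm", "payload": {"jaw": [160,160,160], "slide": [[0,0,0],[0,0,0],[0,0,0]], "dr": [[0,0,0],[0,0,0],[0,0,0]]}}

```text
time: 9.35
position: [0.5111, -0.1684, 0.0508]
tool_rot: [2.438, 1.98, 0.001]
ft_force: [0.0, 0.1, -1.7]
grip_width: 0.504
```

```bash
python3 plan.py 0.5112 -0.1698 0.045 78.0; python3 - <<'E'
from h import *
im,d,s=snap('wrist','wrist8.png'); print(s['position'],s['qd'].round(3))
A=np.hstack([im[170:230,270:350],im[275:335,270:350]]); cv2.imwrite('pics/wrist8c.png',cv2.resize(A[:,:,::-1],None,fx=5,fy=5,interpolation=cv2.INTER_CUBIC))
im,d,s=snap('side','side8.png'); cv2.imwrite('pics/side8c.png',cv2.resize(im[180:320,270:420,::-1],None,fx=4,fy=4,interpolation=cv2.INTER_CUBIC))
E
```

```text
t 9.35 pos [ 0.5111 -0.1684  0.0508] yaw 78.16 tilt 0.04 F [ 0.04  0.12 -1.73] n 1 dpTool [-0.14  0.04  0.58] dr 0.16 grip 0.5044121461892312
slides [[-0.14, 0.04, 0.58]]
dr z each 0.16
[ 0.51106661 -0.16835542  0.0508449 ] [-0.     0.001 -0.003  0.002  0.001 -0.001 -0.   ]
```

View pics/wrist8c.png

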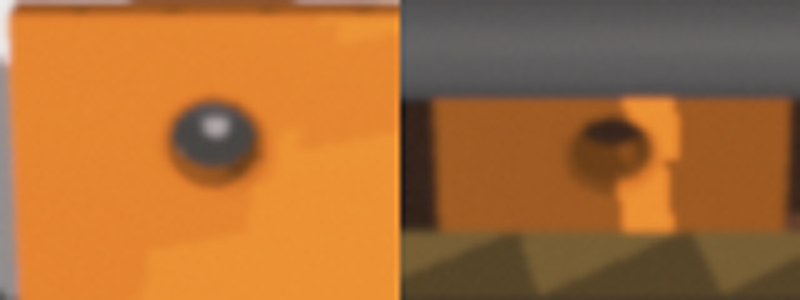

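View pics/side8c.png

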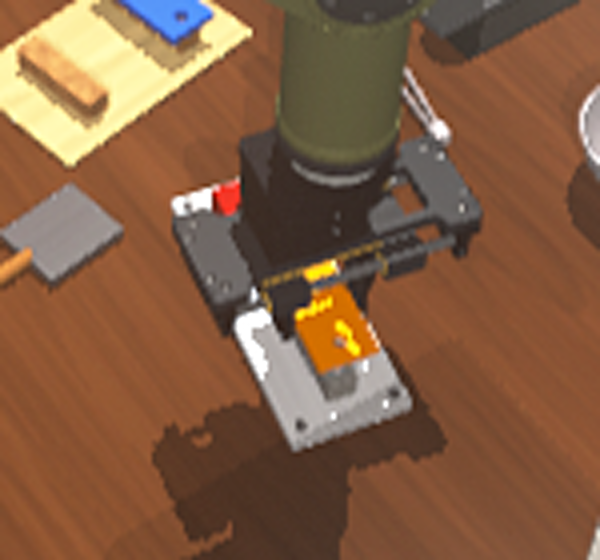

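```bash
cat > tl.py <<'E'
from h import *
c=camera_params('wrist'); T=np.array(c['tool_from_camera']);K=np.array(c['K'])
def tool(u,v,zt):
    r=T[:3,:3]@np.array([(u-K[0,2])/K[0,0],-(v-K[1,2])/K[1,1],-1]); return (T[:3,3]+r*(zt-T[2,3])/r[2])*1000
E
python3 - <<'E'
from tl import *
im=np.load('pics/wrist8.png.npz')['im']; g=im.mean(2); print(g[188:208,302:326].round().astype(int))
print(tool(312.2,197.8,-.0184),tool(312.7,194.8,.0508-.057))
E
```

```text
[[137 137 137 137 137 138 136 135 133 132 131 132 133 135 136 136 137 137
  137 138 137 137 137 137]
 [137 138 137 137 136 134 130 127 122 117 116 118 121 125 130 132 135 136
  137 137 137 137 137 137]
 [137 137 137 135 130 126 116 108 104 101 100 101 103 106 110 116 127 133
  136 138 137 137 138 137]
 [137 137 135 128 118 107  99  92  90  89  90  91  91  92  92  98 111 124
  133 136 137 137 137 137]
 [137 134 129 117 102  89  84  83  86  91  96  96  94  88  84  86  94 107
  121 132 136 137 137 137]
 [135 130 117 101  88  78  76  83  96 115 126 127 120 104  85  79  83  91
  106 123 133 137 137 137]
 [133 123 107  87  76  73  74  83 109 142 159 161 152 125  90  75  75  81
   94 110 125 135 137 138]
 [130 118 101  80  72  71  72  81 108 144 165 167 156 126  89  73  71  73
   86 101 119 132 137 137]
 [128 113  93  77  70  70  70  76  97 128 149 152 140 111  82  72  71  72
   78  93 112 128 136 138]
 [125 110  90  75  72  70  70  72  79  95 110 115 105  87  73  70  71  70
   74  88 109 127 135 139]
 [126 109  90  78  73  70  71  71  72  74  79  81  78  73  71  70  71  71
   73  87 108 12
[... 299 characters left out ...]
8 127 136 140]
 [133 125 110  96  92  89  85  82  79  76  75  74  75  73  73  71  70  74
   88 105 118 130 137 141]
 [135 131 121 105  96  94  92  89  88  84  83  82  81  77  71  68  71  83
  102 115 126 134 139 143]
 [136 134 130 119 104  97  94  94  93  90  89  88  85  79  74  74  82  99
  114 124 130 136 140 144]
 [136 136 134 130 120 107 100  96  94  92  92  89  86  85  87  91 103 114
  123 129 135 138 141 144]
 [137 136 136 134 131 124 114 106 100  98  97  95  95  99 105 114 121 126
  130 136 139 141 144 145]
 [137 137 137 136 136 134 131 125 118 116 113 111 114 120 126 127 128 131
  137 142 143 144 145 145]]
[ 36.86480057  -1.56208106 -18.4       ] [34.79902182 -1.24491302 -6.2       ]
```

>>> {"api": "move_arm", "payload": {"jaw": [160,160,160,160,160], "slide": [[-0.17,0.03,0],[0,0,0.2],[0,0,0.2],[0,0,0],[0,0,0]], "dr": [[0,0,0.1],[0,0,0],[0,0,0],[0,0,0],[0,0,0]]}}

```text
time: 9.95
position: [0.5106, -0.17, 0.0464]
tool_rot: [-2.44, -1.978, 0.0]
ft_force: [-0.4, 0.3, -1.0]
grip_width: 0.503
```

```bash
python3 plan.py 0.5112 -0.1698 0.045 78.0; python3 - <<'E'
from tl import *
im,d,s=snap('wrist','wrist9.png'); print(s['position'],s['qd'].round(3))
A=np.hstack([im[170:230,270:350],im[275:335,270:350]]); cv2.imwrite('pics/wrist9c.png',cv2.resize(A[:,:,::-1],None,fx=5,fy=5,interpolation=cv2.INTER_CUBIC))
g=im.mean(2)[188:206,305:322]; w=np.clip(g-100,0,None); 
m=np.zeros_like(w);m[3:12,3:14]=1; w*=m; yy,xx=np.mgrid[188:206,305:322]
u,v=(w*xx).sum()/w.sum(),(w*yy).sum()/w.sum(); print(u,v,tool(u,v,s['position'][2]-.057))
E
```

```text
t 9.95 pos [ 0.5106 -0.17    0.0464] yaw 78.06 tilt 0.02 F [-0.43  0.33 -0.97] n 1 dpTool [0.03 0.05 0.14] dr 0.06 grip 0.5026087271305085
slides [[0.03, 0.05, 0.14]]
dr z each 0.06
[ 0.51063675 -0.16997575  0.04641707] [ 0.001 -0.003  0.002 -0.003  0.002 -0.001  0.002]
312.7952522255193 194.1543026706231 [ 36.54708577  -1.20655105 -10.58292517]
```

View pics/wrist9c.png

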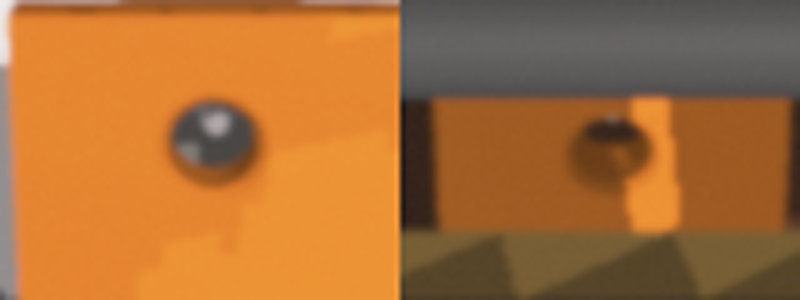

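>>> {"api": "move_arm", "payload": {"jaw": [160,160,160,160,160], "slide": [[-0.02,0.04,0],[0,0,0.2],[0,0,0.2],[0,0,0.1],[0,0,0]], "dr": [[0,0,0],[0,0,0],[0,0,0],[0,0,0],[0,0,0]]}}

```text
time: 10.5
position: [0.5109, -0.1703, 0.0413]
tool_rot: [-2.44, -1.978, 0.0]
ft_force: [-0.9, 0.5, -1.2]
grip_width: 0.505
```

```bash
python3 plan.py 0.5112 -0.1698 0.0237 78.0; python3 - <<'E'
from tl import *
im,d,s=snap('wrist','wrist10.png'); 
A=np.hstack([im[170:230,270:350],im[275:335,270:350]]); cv2.imwrite('pics/wrist10c.png',cv2.resize(A[:,:,::-1],None,fx=5,fy=5,interpolation=cv2.INTER_CUBIC))
E
```

```text
t 10.5 pos [ 0.5109 -0.1703  0.0413] yaw 78.06 tilt 0.03 F [-0.94  0.47 -1.17] n 1 dpTool [0.05 0.02 1.76] dr 0.06 grip 0.5054081229270678
slides [[0.05, 0.02, 1.76]]
dr z each 0.06
```

View pics/wrist10c.png

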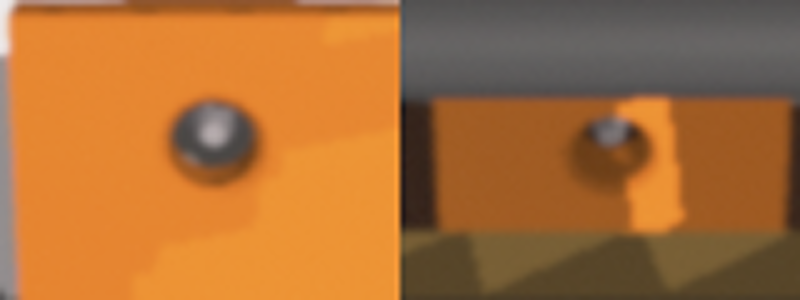

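```bash
python3 - <<'E'
from tl import *
print(tool(312.2,196.1,-.0157),tool(311.7,300,-.0157)) 
im=np.load('pics/wrist10.png.npz')['im'].mean(2).round().astype(int); print(im[295:313,302:324])
E
```

```text
[ 36.9876979   -1.55787267 -15.7       ] [-31.99619777  -1.85172309 -15.7       ]
[[ 95  94  95  95  95  94  94  95  94  93  97 105 115 121 131 139 140 141
  141 141 139 127]
 [ 96  97  97  96  95  95  95  95  96  95 101 120 137 141 143 145 146 145
  145 146 143 130]
 [ 95  96  95  95  95  95  95  95  95  96 104 125 142 145 144 145 146 146
  146 146 143 130]
 [ 96  95  95  96  94  91  91  94  94  96 108 127 139 140 138 140 144 145
  145 146 143 131]
 [ 94  96  95  94  88  81  81  88  91  95 108 124 127 115 108 122 135 143
  145 146 144 135]
 [ 95  95  92  87  78  67  70  84  95 100 107 116 111  87  71  84 110 133
  142 144 144 140]
 [ 94  94  89  79  65  55  61  82 102 112 115 116 104  72  51  58  84 114
  134 142 145 143]
 [ 93  90  82  73  62  55  59  79 102 114 114 112  97  65  50  55  70  96
  122 138 144 142]
 [ 92  87  77  68  63  62  62  74  93 103 105  99  85  67  62  61  68  85
  113 135 144 143]
 [ 90  83  75  66  65  65  65  69  77  85  86  86  81  74  66  66  68  81
  107 131 142 142]
 [ 86  81  73  65  64  64  66  67  66  71  77  85  84  78  71  65  68  81
  105 130 141 142]
 [ 89  82  75  68  64  65  65  66  67  68  74  81  84  81  74  70  71  87
  110 130 141 142]
 [ 90  84  76  69  68  65  66  67  67  66  68  72  76  78  74  73  81  99
  119 132 142 143]
 [ 91  85  78  74  67  67  65  66  65  66  67  68  70  72  75  82  95 113
  128 136 143 145]
 [ 93  89  80  77  72  68  68  66  67  66  67  67  71  77  86  98 114 126
  133 140 144 146]
 [ 95  91  85  80  76  73  72  69  68  69  69  69  76  91 105 118 128 134
  140 144 145 145]
 [ 95  93  91  87  82  79  77  74  71  72  72  74  81 104 124 131 136 140
  143 145 145 145]
 [ 96  95  95  92  88  85  83  79  79  80  79  79  87 111 131 138 141 144
  145 145 145 146]]
```

>>> {"api": "move_arm", "payload": {"jaw": [160,160,160,160,160], "slide": [[0,0,0.25],[0,0,0.25],[0,0,0.25],[0,0,0.2],[0,0,0]], "dr": [[0,0,0],[0,0,0],[0,0,0],[0,0,0],[0,0,0]]}}

```text
time: 11.05
position: [0.5108, -0.1702, 0.0317]
tool_rot: [-2.44, -1.978, 0.001]
ft_force: [-0.7, -0.4, -1.0]
grip_width: 0.506
```

>>> {"api": "move_arm", "payload": {"jaw": [160,160,160,160,160], "slide": [[0,0,0.2],[0,0,0.2],[0,0,0.15],[0,0,0],[0,0,0]], "dr": [[0,0,0],[0,0,0],[0,0,0],[0,0,0],[0,0,0]]}}

```text
time: 11.55
position: [0.5111, -0.1703, 0.0266]
tool_rot: [-2.44, -1.978, -0.0]
ft_force: [0.7, -0.1, -0.3]
grip_width: 0.507
```

Forces are still near zero, so no contact yet. Continuing in small steps.

>>> {"api": "move_arm", "payload": {"jaw": [160,160,160,160], "slide": [[0,0,0.1],[0,0,0.1],[0,0,0],[0,0,0]], "dr": [[0,0,0],[0,0,0],[0,0,0],[0,0,0]]}}

```text
time: 11.95
position: [0.5111, -0.1703, 0.0245]
tool_rot: [-2.44, -1.978, -0.0]
ft_force: [-0.3, -0.5, -0.7]
grip_width: 0.502
```

>>> {"api": "move_arm", "payload": {"jaw": [160,160,160], "slide": [[0,0,0.05],[0,0,0],[0,0,0]], "dr": [[0,0,0],[0,0,0],[0,0,0]]}}

```text
time: 12.25
position: [0.5111, -0.1703, 0.0241]
tool_rot: [-2.44, -1.978, -0.0]
ft_force: [-0.3, 0.0, -1.0]
grip_width: 0.502
```

>>> {"api": "move_arm", "payload": {"jaw": [160,160,160], "slide": [[0,0,0.05],[0,0,0],[0,0,0]], "dr": [[0,0,0],[0,0,0],[0,0,0]]}}

```text
time: 12.55
position: [0.5112, -0.1703, 0.0237]
tool_rot: [2.44, 1.978, 0.0]
ft_force: [-0.5, 0.3, 0.1]
grip_width: 0.505
```

>>> {"api": "move_arm", "payload": {"jaw": [160,160,160], "slide": [[0,0,0.05],[0,0,0],[0,0,0]], "dr": [[0,0,0],[0,0,0],[0,0,0]]}}

```text
time: 12.85
position: [0.5112, -0.1703, 0.0237]
tool_rot: [-2.44, -1.978, -0.001]
ft_force: [-2.3, 0.7, 6.4]
grip_width: 0.502
```

>>> {"api": "move_arm", "payload": {"jaw": [160,115,100,80,60], "slide": [[0,0,-0.04],[0,0,0],[0,0,0],[0,0,0],[0,0,0]], "dr": [[0,0,0],[0,0,0],[0,0,0],[0,0,0],[0,0,0]]}}

```text
time: 13.35
position: [0.5111, -0.1703, 0.0233]
tool_rot: [-2.44, -1.978, 0.0]
ft_force: [-0.4, -0.1, -0.4]
grip_width: 0.702
```

>>> {"api": "move_arm", "payload": {"jaw": [60,60,60], "slide": [[0,0,0],[0,0,0],[0,0,0]], "dr": [[0,0,0],[0,0,0],[0,0,0]]}}

```text
time: 13.65
position: [0.5111, -0.1703, 0.0234]
tool_rot: [2.44, 1.978, 0.0]
ft_force: [-0.4, -0.3, 0.5]
grip_width: 0.765
```

```bash
python3 plan.py 0.5112 -0.1698 0.0237 78.0; python3 - <<'E'
from tl import *
im,d,s=snap('wrist','wrist11.png'); P=cloud('wrist',s,d)
print([P[v,u].round(4) for u,v in [(300,180),(325,180),(300,215),(325,215),(295,240)]])
cv2.imwrite('pics/wrist11c.png',cv2.resize(im[100:340,190:440,::-1],None,fx=2.4,fy=2.4))
E
```

```text
t 13.65 pos [ 0.5111 -0.1703  0.0234] yaw 78.06 tilt 0.0 F [-0.36 -0.35  0.54] n 1 dpTool [ 0.05 -0.   -0.03] dr 0.06 grip 0.7648764686788599
slides [[0.05, -0.0, -0.03]]
dr z each 0.06
[array([ 0.5128, -0.1229,  0.0412]), array([ 0.526 , -0.1255,  0.042 ]), array([ 0.5085, -0.142 ,  0.0428]), array([ 0.5221, -0.1452,  0.042 ]), array([ 0.5025, -0.1562,  0.0433])]
```

View pics/wrist11c.png

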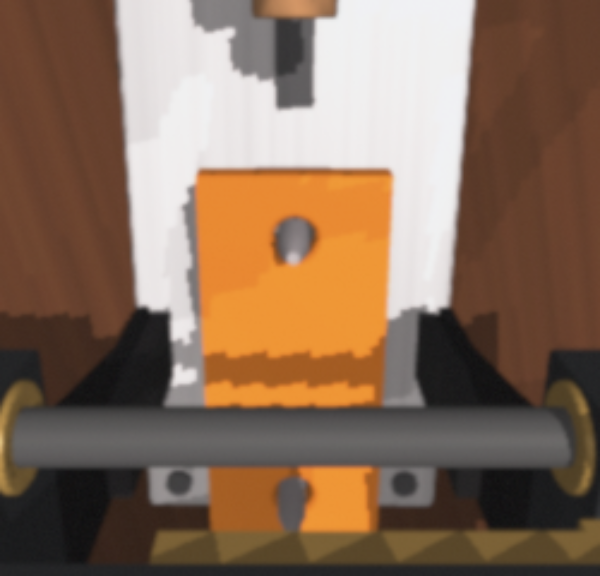

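>>> {"api": "move_arm", "payload": {"jaw": [60,60,60,60,60], "slide": [[0,0,-0.5],[0,0,-1.5],[0,0,-2.5],[0,0,-3.5],[0,0,-3.5]], "dr": [[0,0,0],[0,0,0],[0,0,0],[0,0,0],[0,0,0]]}}

```text
time: 14.2
position: [0.5109, -0.1706, 0.1407]
tool_rot: [2.441, 1.977, 0.0]
ft_force: [0.4, -0.6, -0.4]
grip_width: 0.767
```

>>> {"api": "move_arm", "payload": {"jaw": [60,60,60,60], "slide": [[0,0,-2],[0,0,-1],[0,0,0],[0,0,0]], "dr": [[0,0,0],[0,0,0],[0,0,0],[0,0,0]]}}

```text
time: 14.6
position: [0.5106, -0.1701, 0.1679]
tool_rot: [-2.44, -1.978, 0.001]
ft_force: [0.0, 0.2, -0.6]
grip_width: 0.767
```

```bash
python3 - <<'E'
from tl import *
im,d,s=snap('wrist','wrist12.png'); print(s['position'],s['tool_rot'],s['ft_force'])
for q in ['jaw_post','jaw']:
    for r in regions_of('wrist',q)[:3]: print(q,round(r['score'],2),r['xy'],r['mask'].sum())
E
```

```text
[ 0.51058862 -0.17006741  0.16786118] [-2.43962509e+00 -1.97800889e+00  6.43200789e-04] [ 0.02669806  0.15799313 -0.64096975]
jaw_post 0.82 [313.2, 71.5] 2236
jaw 0.75 [315.4, 68.2] 2141
```

View pics/wrist12.png

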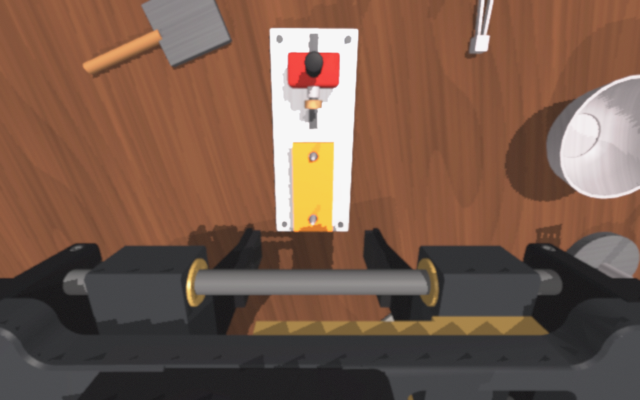

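```bash
python3 - <<'E'
from pins import *
im,d,s=ld('wrist12'); P=cloud('wrist',s,d)
cv2.imwrite('pics/jaw12.png',cv2.resize(im[30:150,270:360,::-1],None,fx=6,fy=5,interpolation=cv2.INTER_NEAREST)[:600])
hsv=cv2.cvtColor(im,cv2.COLOR_RGB2HSV).astype(int)
m=(P[...,2]>.08)&(P[...,2]<.1)&(d>0); m[150:]=0; m[:,:280]=0;m[:,350:]=0
v,u=np.nonzero(m); print('posttop',len(u),u.mean(),v.mean(),P[m].mean(0),P[m][:,2].max(), u.min(),u.max(),v.min(),v.max())
M=R.from_rotvec(s['tool_rot']).as_matrix()
def T(p): return (M.T@(p-s['position'])*1000).round(1)
print('post tool',T(P[m].mean(0)), 'ray',T(onplane('wrist',s,np.array(u.mean()),np.array(v.mean()),.089)))
print('pad row 108',T(onplane('wrist',s,np.array(314.),np.array(108.),.045)),'plate end',T(onplane('wrist',s,np.array(313.),np.array(142.),.042)),T(P[145,300]))
red=((hsv[...,0]<6)|(hsv[...,0]>174))&(hsv[...,1]>180)&(d>0)&(abs(P[...,2]-.0485)<.006)
v,u=np.nonzero(red); W=onplane('wrist',s,u,v,.0485); Tw=(W-s['position'])@M*1000
print('red top',Tw.min(0),Tw.max(0))
for a,b in [(312.9,157),(312.9,219)]: print('pin',T(onplane('wrist',s,np.array(a),np.array(b),.057)))
print(P[140:150,300:330].reshape(-1,3).mean(0))
E
```

```text
posttop 351 313.7065527065527 62.33048433048433 [ 0.53479551 -0.05400543  0.08963932] 0.09223269477170576 304 323 51 74
post tool [118.5  -0.2  78.2] ray [118.7  -0.2  78.9]
pad row 108 [ 84.2   0.4 122.9] plate end [ 50.8  -0.5 125.9] [ 48.  -13.9 124. ]
red top [104.13357631 -23.33289176 119.36409259] [132.40385375  22.5376961  119.41027315]
pin [ 37.8  -0.7 110.9]
pin [-28.6  -0.6 110.9]
[ 0.52140569 -0.12363388  0.03619431]
```

View pics/jaw12.png

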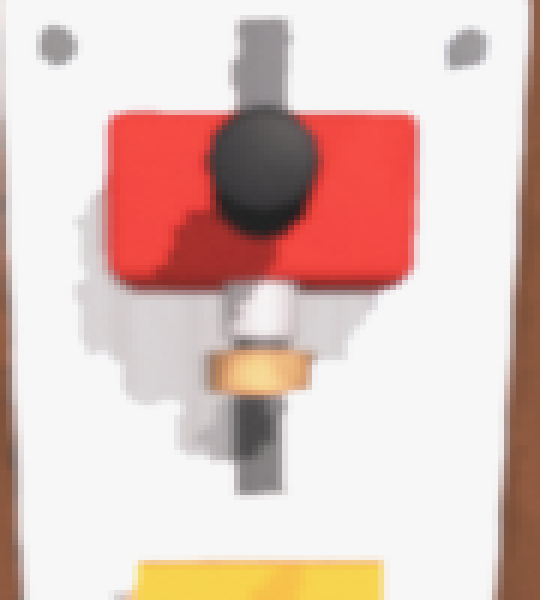

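```bash
python3 - <<'E'
from h import *
s=get_state(); M=R.from_rotvec(s['tool_rot']).as_matrix(); t=s['position']+M@np.array([.1184,0,0]); print(t, camera_params('wrist')['tool_from_camera'][:3,3])
E
```

```text
[ 0.53469032 -0.05427579  0.16707737] [ 0.08332512 -0.00181476 -0.1624596 ]
```

>>> {"api": "move_arm", "payload": {"jaw": [60,60,60,60,60], "slide": [[2,0,0],[3.5,0,0],[3.5,0,0.5],[2,0,1],[0.85,0,1.5]], "dr": [[0,0,0.2],[0,0,0],[0,0,0],[0,0,0],[0,0,0]]}}

```text
time: 15.25
position: [0.5364, -0.0517, 0.1375]
tool_rot: [-2.44, -1.979, -0.001]
ft_force: [0.0, 0.5, -0.2]
grip_width: 0.762
```

>>> {"api": "move_arm", "payload": {"jaw": [60,60,60,60], "slide": [[0,0,0.5],[0,0,0],[0,0,0],[0,0,0]], "dr": [[0,0,0],[0,0,0],[0,0,0],[0,0,0]]}}

```text
time: 15.65
position: [0.5361, -0.056, 0.134]
tool_rot: [2.446, 1.971, 0.001]
ft_force: [0.8, 0.2, 0.2]
grip_width: 0.767
```

```bash
python3 - <<'E'
from h import *
im,d,s=snap('wrist','wrist13.png'); print(s['position'],s['ft_force'])
im,d,s=snap('side','side13.png'); cv2.imwrite('pics/side13c.png',cv2.resize(im[180:320,270:420,::-1],None,fx=4,fy=4,interpolation=cv2.INTER_CUBIC))
E
```

```text
[ 0.53612387 -0.05597441  0.13400763] [0.75304169 0.18640307 0.20566375]
```

View pics/wrist13.png

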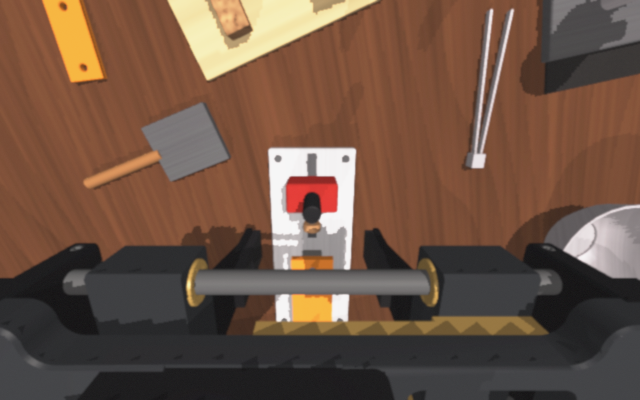

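View pics/side13c.png

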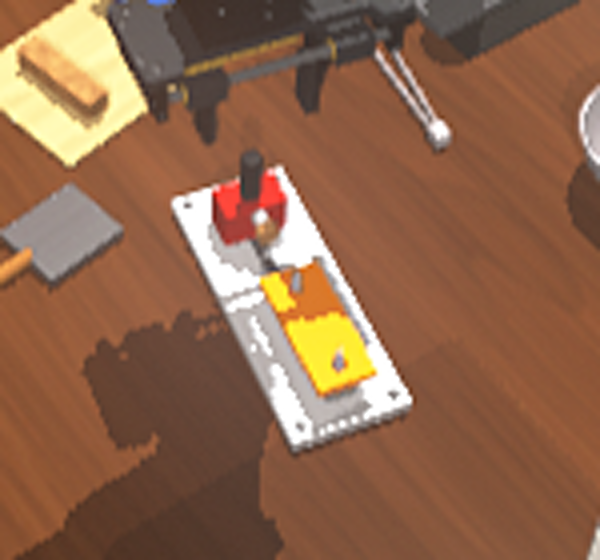

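```bash
python3 - <<'E'
from pins import *
im,d,s=ld('wrist13'); P=cloud('wrist',s,d); M=R.from_rotvec(s['tool_rot']).as_matrix()
m=(P[...,2]>.083)&(P[...,2]<.1)&(d>0); m[235:]=0;m[:,:290]=0;m[:,335:]=0
v,u=np.nonzero(m); print(len(u),u.mean(),v.mean(),P[m].mean(0),(M.T@(P[m].mean(0)-s['position'])*1000))
E
python3 plan.py 0.5348 -0.0545 0.057 77.8 3
```

```text
317 311.8391167192429 213.17981072555204 [ 0.53524523 -0.05205845  0.08960542] [ 3.63641934 -1.735826   44.40075214]
t 15.75 pos [ 0.5362 -0.0553  0.134 ] yaw 77.78 tilt 0.06 F [-0.47 -0.92 -0.7 ] n 3 dpTool [ 0.05 -0.16  7.7 ] dr -0.02 grip 0.7677570136331603
slides [[0.02, -0.05, 2.57], [0.02, -0.05, 2.57], [0.02, -0.05, 2.57]]
dr z each -0.01
```

>>> {"api": "move_arm", "payload": {"jaw": [60,60,60,60,60], "slide": [[0.4,0,1],[0,0,2],[0,0,2.2],[0,0,1.7],[0,0,0.8]], "dr": [[0,0,0],[0,0,0],[0,0,0],[0,0,0],[0,0,0]]}}

```text
time: 16.25
position: [0.5354, -0.0502, 0.0544]
tool_rot: [-2.442, -1.973, 0.004]
ft_force: [-0.1, 0.0, 0.3]
grip_width: 0.763
```

>>> {"api": "move_arm", "payload": {"jaw": [60,80,100,120,140], "slide": [[0,0,0],[0,0,0],[0,0,0],[0,0,0],[0,0,0]], "dr": [[0,0,0],[0,0,0],[0,0,0],[0,0,0],[0,0,0]], "force": 20}}

```text
time: 16.75
position: [0.5372, -0.0505, 0.0571]
tool_rot: [2.443, 1.974, 0.002]
ft_force: [0.5, 1.0, -0.6]
grip_width: 0.52
```

>>> {"api": "move_arm", "payload": {"jaw": [160,180,200,220,230], "slide": [[0,0,0],[0,0,0],[0,0,0],[0,0,0],[0,0,0]], "dr": [[0,0,0],[0,0,0],[0,0,0],[0,0,0],[0,0,0]], "force": 20}}

```text
time: 17.25
position: [0.5369, -0.0505, 0.0565]
tool_rot: [2.444, 1.974, 0.0]
ft_force: [0.7, -0.5, -0.7]
grip_width: 0.174
```

>>> {"api": "move_arm", "payload": {"jaw": [230,230,230], "slide": [[0,0,0],[0,0,0],[0,0,0]], "dr": [[0,0,0],[0,0,0],[0,0,0]], "force": 20}}

```text
time: 17.55
position: [0.5369, -0.0506, 0.0565]
tool_rot: [2.444, 1.974, 0.0]
ft_force: [0.2, -0.5, -1.5]
grip_width: 0.175
```

>>> {"api": "move_arm", "payload": {"jaw": [230,230,230,230,230], "slide": [[-0.3,0,0],[-0.5,0,0],[-0.5,0,0],[-0.5,0,0],[-0.3,0,0]], "dr": [[0,0,0],[0,0,0],[0,0,0],[0,0,0],[0,0,0]]}}

```text
time: 18.05
position: [0.5323, -0.0716, 0.0565]
tool_rot: [2.444, 1.973, 0.0]
ft_force: [2.4, 3.8, -1.6]
grip_width: 0.175
```

```bash
python3 - <<'E'
from tl import *
im,d,s=snap('wrist','wrist14.png'); print(s['position'],s['ft_force'],s['grip_width'])
im,d,s=snap('side','side14.png'); cv2.imwrite('pics/side14c.png',cv2.resize(im[200:300,290:390,::-1],None,fx=6,fy=6,interpolation=cv2.INTER_CUBIC))
E
```

```text
[ 0.53227408 -0.07161851  0.05646063] [ 2.41026722  3.84894117 -1.60113156] 0.17509921874994736
```

View pics/wrist14.png

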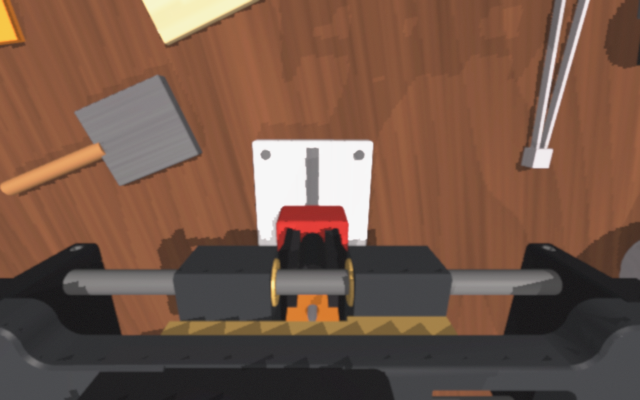

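View pics/side14c.png

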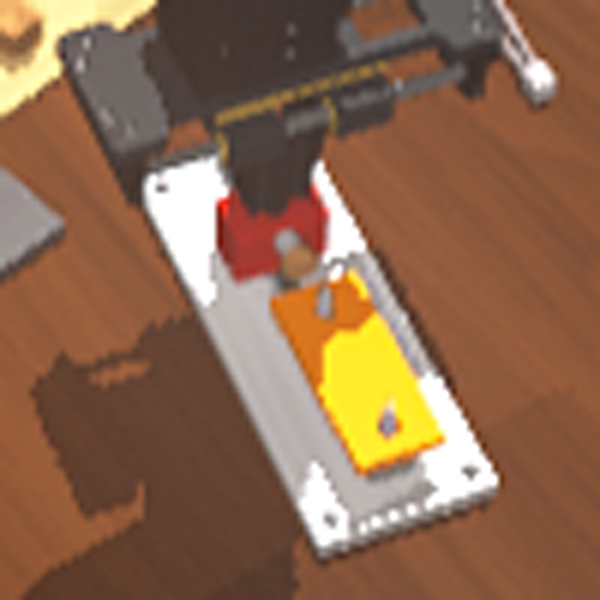

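>>> {"api": "move_arm", "payload": {"jaw": [230,230,230,230,230], "slide": [[-0.2,0,0],[-0.2,0,0],[-0.1,0,0],[0,0,0],[0,0,0]], "dr": [[0,0,0],[0,0,0],[0,0,0],[0,0,0],[0,0,0]]}}

```text
time: 18.65
position: [0.5313, -0.0761, 0.0565]
tool_rot: [2.444, 1.974, -0.0]
ft_force: [2.8, 2.4, -2.0]
grip_width: 0.176
```

>>> {"api": "move_arm", "payload": {"jaw": [230,230,230], "slide": [[-0.1,0,0],[0,0,0],[0,0,0]], "dr": [[0,0,0],[0,0,0],[0,0,0]]}}

```text
time: 18.95
position: [0.5311, -0.0769, 0.0565]
tool_rot: [2.444, 1.974, 0.0]
ft_force: [2.3, 3.5, -1.8]
grip_width: 0.179
```

```bash
python3 - <<'E'
from tl import *
im,d,s=snap('side','side15.png'); print(s['ft_force']);cv2.imwrite('pics/side15c.png',cv2.resize(im[220:270,310:360,::-1],None,fx=10,fy=10,interpolation=cv2.INTER_CUBIC))
E
```

```text
[ 2.27897649  3.49564914 -1.79586112]
```

View pics/side15c.png

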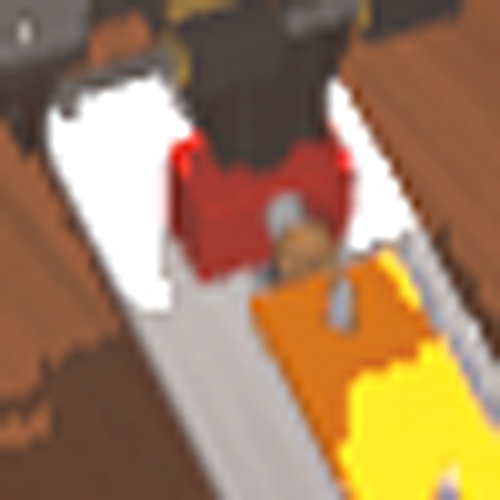

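>>> {"api": "move_arm", "payload": {"jaw": [230,230,230], "slide": [[-0.1,0,0],[0,0,0],[0,0,0]], "dr": [[0,0,0],[0,0,0],[0,0,0]]}}

```text
time: 19.3
position: [0.5309, -0.078, 0.0565]
tool_rot: [2.444, 1.974, 0.0]
ft_force: [1.5, 3.5, -2.3]
grip_width: 0.174
```

>>> {"api": "move_arm", "payload": {"jaw": [230,230,230], "slide": [[-0.1,0,0],[0,0,0],[0,0,0]], "dr": [[0,0,0],[0,0,0],[0,0,0]]}}

```text
time: 19.6
position: [0.5306, -0.079, 0.0565]
tool_rot: [2.444, 1.974, -0.0]
ft_force: [2.4, 3.2, -1.0]
grip_width: 0.172
```

>>> {"api": "move_arm", "payload": {"jaw": [230,230,230], "slide": [[-0.1,0,0],[0,0,0],[0,0,0]], "dr": [[0,0,0],[0,0,0],[0,0,0]]}}

```text
time: 19.9
position: [0.5305, -0.08, 0.0565]
tool_rot: [2.444, 1.974, 0.0]
ft_force: [1.9, 3.6, -2.2]
grip_width: 0.178
```

>>> {"api": "move_arm", "payload": {"jaw": [230,230,230], "slide": [[-0.1,0,0],[0,0,0],[0,0,0]], "dr": [[0,0,0],[0,0,0],[0,0,0]]}}

```text
time: 20.2
position: [0.5302, -0.0809, 0.0565]
tool_rot: [2.444, 1.974, 0.0]
ft_force: [2.5, 3.1, -0.7]
grip_width: 0.182
```

```bash
python3 - <<'E'
from tl import *
im,d,s=snap('side','side16.png'); print(s['ft_force']);cv2.imwrite('pics/side16c.png',cv2.resize(im[220:270,310:360,::-1],None,fx=10,fy=10,interpolation=cv2.INTER_CUBIC))
E
```

```text
[ 2.49301655  3.11515572 -0.67545722]
```

View pics/side16c.png

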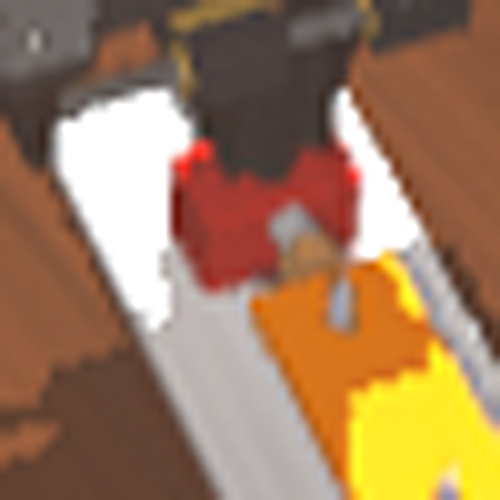

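>>> {"api": "move_arm", "payload": {"jaw": [230,230,230], "slide": [[-0.1,0,0],[0,0,0],[0,0,0]], "dr": [[0,0,0],[0,0,0],[0,0,0]]}}

```text
time: 20.55
position: [0.5301, -0.0819, 0.0565]
tool_rot: [2.444, 1.974, 0.0]
ft_force: [2.4, 3.2, -0.5]
grip_width: 0.176
```

>>> {"api": "move_arm", "payload": {"jaw": [230,230,230], "slide": [[-0.05,0,0],[0,0,0],[0,0,0]], "dr": [[0,0,0],[0,0,0],[0,0,0]]}}

```text
time: 20.85
position: [0.5299, -0.0823, 0.0564]
tool_rot: [-2.444, -1.974, -0.0]
ft_force: [1.6, 4.4, -1.3]
grip_width: 0.177
```

>>> {"api": "move_arm", "payload": {"jaw": [230,230,230], "slide": [[-0.05,0,0],[0,0,0],[0,0,0]], "dr": [[0,0,0],[0,0,0],[0,0,0]]}}

```text
time: 21.15
position: [0.5299, -0.0828, 0.0565]
tool_rot: [2.444, 1.974, 0.0]
ft_force: [2.4, 3.3, -0.7]
grip_width: 0.176
```

>>> {"api": "move_arm", "payload": {"jaw": [230,230,230], "slide": [[-0.05,0,0],[0,0,0],[0,0,0]], "dr": [[0,0,0],[0,0,0],[0,0,0]]}}

```text
time: 21.45
position: [0.5297, -0.0832, 0.0565]
tool_rot: [-2.444, -1.974, -0.0]
ft_force: [2.5, 3.6, -1.2]
grip_width: 0.178
```

>>> {"api": "move_arm", "payload": {"jaw": [230,230,230], "slide": [[-0.05,0,0],[0,0,0],[0,0,0]], "dr": [[0,0,0],[0,0,0],[0,0,0]]}}

```text
time: 21.75
position: [0.5296, -0.0837, 0.0565]
tool_rot: [-2.444, -1.974, -0.0]
ft_force: [2.1, 4.3, -1.6]
grip_width: 0.176
```

>>> {"api": "move_arm", "payload": {"jaw": [230,230,230], "slide": [[-0.05,0,0],[0,0,0],[0,0,0]], "dr": [[0,0,0],[0,0,0],[0,0,0]]}}

```text
time: 22.05
position: [0.5295, -0.0841, 0.0565]
tool_rot: [-2.444, -1.974, -0.0]
ft_force: [2.8, 4.5, -2.1]
grip_width: 0.178
```

```bash
python3 - <<'E'
from tl import *
im,d,s=snap('side','side17.png'); print(s['ft_force']);cv2.imwrite('pics/side17c.png',cv2.resize(im[220:270,310:360,::-1],None,fx=10,fy=10,interpolation=cv2.INTER_CUBIC))
a=np.load('pics/side14.png.npz')['im']; 
for nm,i in [('14',a),('17',im)]:
    h=cv2.cvtColor(i,cv2.COLOR_RGB2HSV).astype(int); print(nm, i[262:276,340:372].mean(2).round().astype(int)[::3,::4])
E
```

```text
[ 2.84617591  4.50679739 -2.07154448]
14 [[160 180 177 178 177 186  67  98]
 [185 181 177 178 177 235 255  98]
 [180 154 179 179 177 175 255  93]
 [176 179 181 176 134 179 255 121]
 [178 184 172 182 181 131 255 255]]
17 [[159 124 175 177 175 171  65  94]
 [184 116 178 176 177 188 255  95]
 [179 118 178 177 175 174 255  92]
 [175 178 178 174 126 176 255 118]
 [177 183 172 179 181 153 254 255]]
```

View pics/side17c.png

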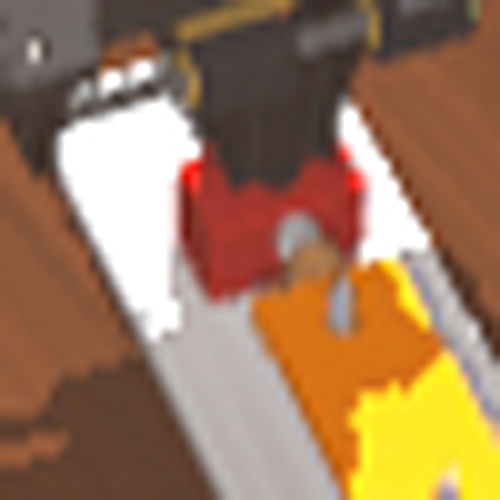

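>>> {"api": "move_arm", "payload": {"jaw": [230,230,230], "slide": [[-0.05,0,0],[0,0,0],[0,0,0]], "dr": [[0,0,0],[0,0,0],[0,0,0]]}}

```text
time: 22.4
position: [0.5295, -0.0845, 0.0565]
tool_rot: [-2.444, -1.974, -0.001]
ft_force: [1.7, 4.2, -2.1]
grip_width: 0.177
```

>>> {"api": "move_arm", "payload": {"jaw": [230], "slide": [[0,0,0]], "dr": [[0,0,0]]}}

```text
time: 22.5
position: [0.5295, -0.0845, 0.0565]
tool_rot: [-2.444, -1.974, -0.001]
ft_force: [2.4, 4.6, -0.7]
grip_width: 0.175
```

>>> {"api": "move_arm", "payload": {"jaw": [230], "slide": [[0,0,0]], "dr": [[0,0,0]]}}

```text
time: 22.6
position: [0.5295, -0.0845, 0.0565]
tool_rot: [-2.444, -1.974, -0.0]
ft_force: [2.3, 4.5, -1.3]
grip_width: 0.176
```

>>> {"api": "move_arm", "payload": {"jaw": [230,230,230], "slide": [[-0.05,0,0],[0,0,0],[0,0,0]], "dr": [[0,0,0],[0,0,0],[0,0,0]]}}

```text
time: 22.9
position: [0.5294, -0.0847, 0.0565]
tool_rot: [-2.443, -1.974, -0.001]
ft_force: [2.7, 4.2, -1.3]
grip_width: 0.174
```

>>> {"api": "move_arm", "payload": {"jaw": [230], "slide": [[0,0,0]], "dr": [[0,0,0]]}}

```text
time: 23.0
position: [0.5294, -0.0847, 0.0565]
tool_rot: [-2.443, -1.974, -0.001]
ft_force: [2.5, 4.7, -1.8]
grip_width: 0.176
```

>>> {"api": "move_arm", "payload": {"jaw": [230,230,230], "slide": [[-0.05,0,0],[0,0,0],[0,0,0]], "dr": [[0,0,0],[0,0,0],[0,0,0]]}}

```text
time: 23.3
position: [0.5294, -0.085, 0.0565]
tool_rot: [-2.443, -1.974, -0.001]
ft_force: [2.1, 6.0, -1.4]
grip_width: 0.177
```

>>> {"api": "move_arm", "payload": {"jaw": [230], "slide": [[0,0,0]], "dr": [[0,0,0]]}}

```text
time: 23.4
position: [0.5294, -0.085, 0.0565]
tool_rot: [-2.443, -1.974, -0.001]
ft_force: [2.1, 5.3, -2.0]
grip_width: 0.176
```

>>> {"api": "move_arm", "payload": {"jaw": [230,230,230], "slide": [[-0.05,0,0],[0,0,0],[0,0,0]], "dr": [[0,0,0],[0,0,0],[0,0,0]]}}

```text
time: 23.7
position: [0.5293, -0.0852, 0.0565]
tool_rot: [-2.443, -1.974, -0.002]
ft_force: [2.7, 5.9, -1.1]
grip_width: 0.176
```

>>> {"api": "move_arm", "payload": {"jaw": [230], "slide": [[0,0,0]], "dr": [[0,0,0]]}}

```text
time: 23.8
position: [0.5293, -0.0852, 0.0565]
tool_rot: [-2.443, -1.974, -0.002]
ft_force: [3.2, 6.1, -1.4]
grip_width: 0.178
```

>>> {"api": "move_arm", "payload": {"jaw": [230], "slide": [[0,0,0]], "dr": [[0,0,0]]}}

```text
time: 23.9
position: [0.5293, -0.0852, 0.0565]
tool_rot: [-2.443, -1.974, -0.002]
ft_force: [2.9, 6.5, -1.3]
grip_width: 0.176
```

```bash
python3 - <<'E'
from tl import *
im,d,s=snap('side','side18.png'); print(s['ft_force'],s['position']);cv2.imwrite('pics/side18c.png',cv2.resize(im[220:290,310:380,::-1],None,fx=8,fy=8,interpolation=cv2.INTER_CUBIC))
E
```

```text
[ 2.89394874  6.48114963 -1.2638369 ] [ 0.52932063 -0.08523546  0.05649183]
```

View pics/side18c.png

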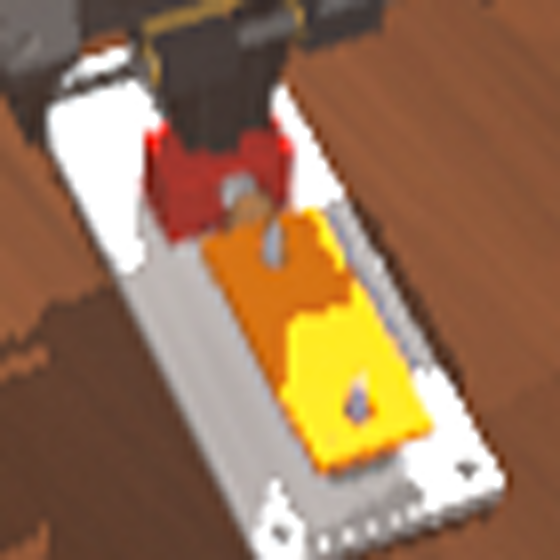

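>>> {"api": "move_arm", "payload": {"jaw": [230,230,230], "slide": [[0.05,0,0],[0.05,0,0],[0,0,0]], "dr": [[0,0,0],[0,0,0],[0,0,0]]}}

```text
time: 24.25
position: [0.5293, -0.0852, 0.0565]
tool_rot: [-2.444, -1.974, -0.0]
ft_force: [2.2, 4.2, -2.1]
grip_width: 0.178
```

>>> {"api": "move_arm", "payload": {"jaw": [230], "slide": [[0,0,0]], "dr": [[0,0,0]]}}

```text
time: 24.35
position: [0.5293, -0.0852, 0.0565]
tool_rot: [-2.444, -1.974, -0.0]
ft_force: [2.6, 4.7, -1.7]
grip_width: 0.177
```

>>> {"api": "move_arm", "payload": {"jaw": [230,230,230], "slide": [[0.05,0,0],[0.05,0,0],[0,0,0]], "dr": [[0,0,0],[0,0,0],[0,0,0]]}}

```text
time: 24.65
position: [0.5293, -0.0851, 0.0565]
tool_rot: [2.444, 1.973, -0.001]
ft_force: [1.8, 0.9, -1.7]
grip_width: 0.181
```

>>> {"api": "move_arm", "payload": {"jaw": [215,200,180,150,120], "slide": [[0,0,0],[0,0,0],[0,0,0],[0,0,0],[0,0,0]], "dr": [[0,0,0],[0,0,0],[0,0,0],[0,0,0],[0,0,0]]}}

```text
time: 25.15
position: [0.5292, -0.0846, 0.0564]
tool_rot: [-2.444, -1.974, 0.001]
ft_force: [-0.0, 0.1, 0.1]
grip_width: 0.392
```

>>> {"api": "move_arm", "payload": {"jaw": [90,70,60,60,60], "slide": [[0,0,0],[0,0,0],[0,0,0],[0,0,0],[0,0,0]], "dr": [[0,0,0],[0,0,0],[0,0,0],[0,0,0],[0,0,0]]}}

```text
time: 25.65
position: [0.5295, -0.0842, 0.0565]
tool_rot: [-2.444, -1.974, -0.0]
ft_force: [0.2, 0.9, -0.4]
grip_width: 0.75
```

>>> {"api": "move_arm", "payload": {"jaw": [60,60,60,60,60], "slide": [[0,0,-0.5],[0,0,-1.5],[0,0,-2.5],[0,0,-3.5],[0,0,-2.5]], "dr": [[0,0,0],[0,0,0],[0,0,0],[0,0,0],[0,0,0]]}}

```text
time: 26.15
position: [0.5304, -0.0847, 0.1648]
tool_rot: [2.443, 1.972, 0.004]
ft_force: [-0.2, 0.5, -0.3]
grip_width: 0.764
```

>>> {"api": "move_arm", "payload": {"jaw": [60,60,60,60,60], "slide": [[-2,0,0],[-3.5,0,0],[-2.5,0,0],[0,0,0],[0,0,0]], "dr": [[0,0,0],[0,0,0],[0,0,0],[0,0,0],[0,0,0]]}}

```text
time: 26.65
position: [0.5129, -0.1629, 0.1626]
tool_rot: [2.445, 1.972, 0.003]
ft_force: [0.1, 0.4, -0.5]
grip_width: 0.765
```

>>> {"api": "move_arm", "payload": {"jaw": [60,60,60], "slide": [[0,0,0],[0,0,0],[0,0,0]], "dr": [[0,0,0],[0,0,0],[0,0,0]]}}

```text
time: 26.95
position: [0.513, -0.1615, 0.1615]
tool_rot: [-2.442, -1.976, -0.0]
ft_force: [-0.5, 0.3, -0.2]
grip_width: 0.759
```

```bash
python3 - <<'E'
from pins import *
im,d,s=snap('wrist','wrist20.png'); P=cloud('wrist',s,d); M=R.from_rotvec(s['tool_rot']).as_matrix()
print(s['position'],s['tool_rot'],s['ft_force'])
cv2.imwrite('pics/w20c.png',cv2.resize(im[60:240,255:375,::-1],None,fx=3.3,fy=3.3,interpolation=cv2.INTER_CUBIC))
hsv=cv2.cvtColor(im,cv2.COLOR_RGB2HSV).astype(int)
am=(hsv[...,0]>8)&(hsv[...,0]<30)&(hsv[...,1]>150)&(d>0)&(abs(P[...,2]-.042)<.006)
am=am.astype(np.uint8); am[240:]=0; k,l,st,c=cv2.connectedComponentsWithStats(am); i=1+st[1:,4].argmax()
Q=P[l==i]; a=np.c_[Q[:,:2],np.ones(len(Q))]; co=np.linalg.lstsq(a,Q[:,2],rcond=None)[0]
print('plate z',np.median(Q[:,2]),'slope',co[:2]); v,u=np.nonzero(l==i); W=onplane('wrist',s,u,v,.042); print(cv2.minAreaRect((W[:,:2]*1000).astype(np.float32)))
im,d,s=snap('side','side20.png'); cv2.imwrite('pics/s20c.png',cv2.resize(im[130:310,230:420,::-1],None,fx=3.3,fy=3.3,interpolation=cv2.INTER_CUBIC))
E
```

```text
[ 0.51300191 -0.16145249  0.16149186] [-2.44194973e+00 -1.97624531e+00 -2.36537984e-04] [-0.5272704   0.25460667 -0.17773035]
plate z 0.04240835285726838 slope [ 0.00059186 -0.0012492 ]
((510.1547546386719, -168.544189453125), (97.93781280517578, 42.61482238769531), 77.5820541381836)
```

View pics/w20c.png

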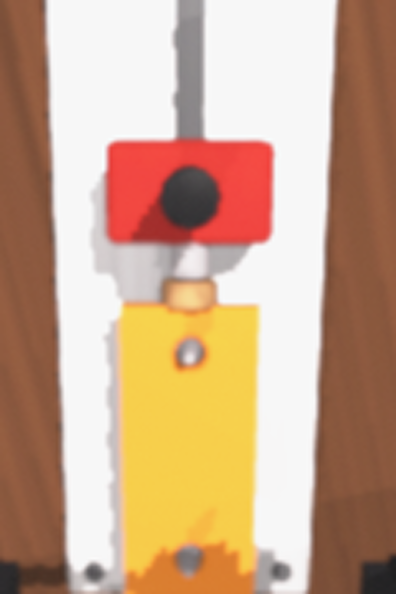

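View pics/s20c.png

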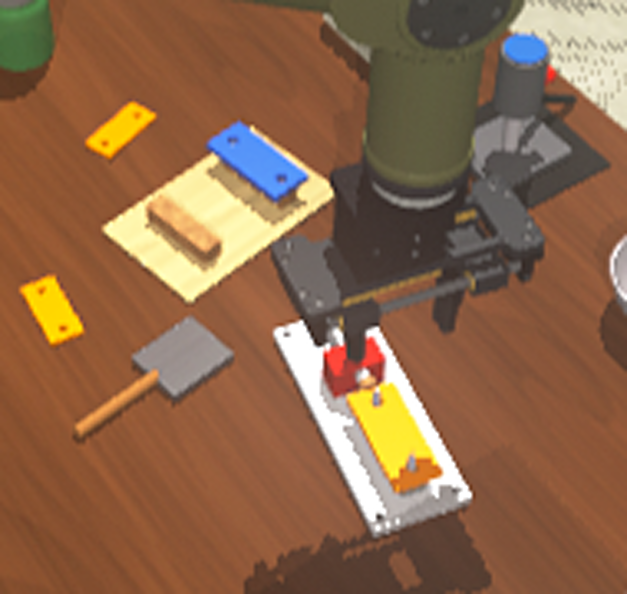

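```bash
python3 - <<'E'
from pins import *
for f,u in [('wrist12',313),('wrist20',312)]:
    im,d,s=ld(f); M=R.from_rotvec(s['tool_rot']).as_matrix()
    hsv=cv2.cvtColor(im,cv2.COLOR_RGB2HSV).astype(int)
    r0,r1=(78,116) if f=='wrist12' else (124,162)
    print(f); 
    for r in range(r0,r1):
        x=[(M.T@(onplane('wrist',s,np.array(float(u)),np.array(float(r)),z)-s['position'])*1000)[0].round(1) for z in (.0485,.046)]
        print(r,x,im[r,u-3:u+4].mean(0).round().astype(int),'side red',im[r,u-15].astype(int))
E
```

```text
wrist12
78 [np.float64(111.2), np.float64(111.4)] [160  48  45] side red [228  63  58]
79 [np.float64(110.3), np.float64(110.5)] [173  50  46] side red [220  61  56]
80 [np.float64(109.4), np.float64(109.6)] [174  50  46] side red [196  54  50]
81 [np.float64(108.5), np.float64(108.8)] [174  50  46] side red [183  52  48]
82 [np.float64(107.7), np.float64(107.9)] [178  51  47] side red [178  51  47]
83 [np.float64(106.8), np.float64(107.0)] [183  52  48] side red [167  50  44]
84 [np.float64(105.9), np.float64(106.1)] [181  56  52] side red [158  46  42]
85 [np.float64(105.0), np.float64(105.2)] [175  85  84] side red [150  44  40]
86 [np.float64(104.1), np.float64(104.3)] [188 148 149] side red [138  45  41]
87 [np.float64(103.2), np.float64(103.4)] [211 200 201] side red [140  71  69]
88 [np.float64(102.4), np.float64(102.5)] [220 213 215] side red [169 136 137]
89 [np.float64(101.5), np.float64(101.6)] [225 219 220] side red [206 195 196]
90 [np.float64(100.6), np.float64(100.7)] [233 227 228] side red [215 210 211]
91 [np.float64(99.7), np.float64(99.8)] [238 233 234] side red [2
[... 4120 characters left out ...]
53 [np.float64(41.4), np.float64(41.1)] [236 172 109] side red [247 200  75]
154 [np.float64(40.4), np.float64(40.0)] [234 152  73] side red [247 210  77]
155 [np.float64(39.4), np.float64(39.0)] [245 173  65] side red [247 211  77]
156 [np.float64(38.4), np.float64(38.0)] [247 196  73] side red [247 211  77]
157 [np.float64(37.4), np.float64(37.0)] [247 199  74] side red [247 210  77]
158 [np.float64(36.4), np.float64(36.0)] [247 198  73] side red [247 209  76]
159 [np.float64(35.4), np.float64(35.0)] [247 198  73] side red [247 210  77]
160 [np.float64(34.4), np.float64(34.0)] [247 194  73] side red [247 210  76]
161 [np.float64(33.4), np.float64(32.9)] [246 182  76] side red [247 209  76]
```

```bash
python3 - <<'E'
from bench import *
print(close_job()); s=get_state(); print(s['time'],s['ft_force'])
E
```

```text
the job is handed in; nothing more can be done
None
the job is handed in; nothing more can be done
```

The amber plate is on the jig with both pins through its holes, the cork pad is holding it, and I handed the job in at about 27 s. The job system reports no verdict.

**Plate:** I took the large amber plate off the tray, not the two smaller look-alikes on the bench, gripping it at 6–8 N. I lowered it over both pins until it touched the seat at about 6 N, then let go before the jaw came near it.

**Jaw:** I pushed the jaw in by its post in 0.5 to 1 mm steps once it was close. The pushing force rose from about 3.75 N (jaw friction alone) to about 6.6 N, so the pad presses with roughly 2.9 N. I then eased off the push, opened the fingers and raised the arm clear.

**Last checks:**
- **Plate position:** the plate's top is level at 42 mm height, and its centre is within about 1 mm of the seat's centre.
- **Pad:** the pad is in contact with the end of the glass.
- **Bystanders:** the blue plate and the other loose things visible in the last side picture look unmoved.
- **Pad force:** this is inferred from the wrist force, whose readings scatter by about 0.5 N. The pictures suggest about 1 mm of pad compression (about 2 N), lower than the force estimate but only a rough check.
- **Wrist camera:** its reported calibration shifted by about 2 mm partway through, so I aligned the holes to the pins by comparing them in the same view.

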